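# Dock, clamp and load the sample rack on the bottle mixer

### The arm

A 6-joint arm with a two-finger parallel gripper is mounted at the origin on the work surface. World frame = base frame: x ahead of the robot, y to its left, z up, the work surface at z = 0. Lengths are in m, angles in rad, forces in N, time in s.
With the tool pointing down it reaches from about 0.225 to 0.875 m from the base axis. Payload 3.4 kg.
Tool frame: the origin (TCP) lies between the finger pads; the fingertips stand 8 mm ahead of it and the grasp point (between the pads) lies 11 mm behind it; z points along the fingers, y is the line along which they close (so a half turn about z gives the same grasp; the last joint's range is limited). The gripper opens to 85 mm and grips with 20 to 120 N. Pads are 22 mm wide; open, the fingers measure 114 mm over their backs; the gripper's body (76 mm by 85 mm) begins 54 mm behind the grasp point. The pads swing forward as they close: fully open they stand 13 mm farther back than shut.
Start: joints at [-1.424, 0.276, 1.505, -0, 1.361, -0.121], TCP at [0.152, -0.555, 0.239] pointing down, gripper open.
Joint ranges: [-2.89, 2.89], [-0.75, 2.08], [0.22, 2.7], [-1.18, 4.32], [0.11, 2.71], [-2.7, 2.7]. Speed limits (rad/s): [2.57, 2.57, 3.14, 3.14, 3.14, 3.14].

### API

Orientations are given as a unit quaternion [w, x, y, z].
In Python, from rig import manip, optics, finder gives the robot as it stands.
- The arm moves only by the tool servo_tool, never from a script. Its argument "increments" is a list of rows, each a list of 7 numbers: the shift along the tool's x, y, z in cm, then the turn, a rotation vector about the tool's x, y, z in degrees, then the closure, from -1 (fully open) to 1 (shut). In form: [[x, y, z, rx, ry, rz, gripper], ...]. A call has exactly 5 rows; each row shifts and turns the commanded pose from where the row before left it, along the tool's axes as they then stand; what a row does not reach is not made up. A row lasts 1/10 s, in which the tool goes at most 50 mm and 8.59 degrees, less where a joint would pass 70% of its speed; a pose out of reach is approached as far as the arm can. A call is refused whole if a number of a shift passes 5 or a number of a turn 8.59, either way. A call with a gripper value outside its range is refused whole. The fingers move at their own pace and stop on an object; "squeeze" is the grip in N (left out, the last holds). Time passes only in rows, so rows that do not move let the fingers close, or fill a call up. It gives the time, the measured TCP pose, the force, the opening and the grip force at its end, in the units of the state.
- manip.get_state(): the state, without advancing time (a new reading comes with each control period).
- optics.get_image(name): name is "scene" or "top"; returns the picture (480x640x3 uint8, red, green, blue); there is no depth.
- optics.get_calibration(name): a dict with "fov_y" (degrees; the focal length in pixels is half the picture's height over the tangent of half this angle, whatever the lens; pixels are square), "cx", "cy" (the principal point, pixels), "world_to_cam" (4x4, takes a point from world to camera coordinates). Camera axes: x right, y down, z forward; pixel columns grow to the right and rows downward; lengths in m; the calibration is good to about 2 mm. A picture is of the moment at which its call begins. get_calibration takes no time and is no camera call.
- manip.sign_off(): hands the job in; it is judged then, once.
Trained networks look in the newest picture that a camera, given by its name, has taken for a name from the list of things; names that differ only in an ending like _2 or _b are one class to them, and where a whole thing is asked for, a point or a joint stands for the part that bears it (a point fixed in the world has none). Each returns a list of dicts, best first, with "p" (0 to 1); they miss things now and then, are a little off and sometimes report something else, mostly with a low value. They report only what shows in the picture. A call takes as long as a camera call.
- finder.silhouettes(label, camera): "region" (480x640 bool, what is visible of it) and "box" ([centre column, centre row, width, height] in pixels, round what is visible of it).
- finder.tip_of(label, camera): "at" ([column, row] in pixels: a listed point, or the origin of a listed thing).
The state is a dict: "clock": time; "qpos": joint angles; "qd": joint speeds; "effort": joint torques, N m; "position": TCP position; "ee_rot": TCP orientation; "contact_force": force on the tool from outside, world axes, zero at the start; "moment": the same for the moment, N m; "width": finger opening in m; "gripper_force": force on a finger pad.
Only numpy, scipy, OpenCV 4.12 (cv2) and the standard library are available. Lean on these libraries where they do the work, as an engineer would, in place of code of your own. Each camera call takes 0.05 s, during which the arm holds its last target. There are 200 camera calls.

### The job

Get the milk samples ready for mixing: swing the red toggle clamp fully open, hook the green rack's slanted rear strip over the mixer's wall cleat and set it down flat and square in the middle of the docking square, then push the clamp handle past its dead point so the pad holds the rack's yellow lug. After that stand every sample bottle upright in a compartment of its own, and last of all press the green start button right down; leave the other things on the bench alone.

Things in the scene. Friction and masses are not known exactly. Their poses are not given: they have to be found in the camera images.
- mixer: Fixed low bottle mixer: grey plate, top 40 mm above the table, spanning x -115..+130, y -80..+310 mm of its origin, which lies on the table below the middle of the docking square (steel, 156 mm). +x points at an aluminium wall (140 wide, inner face at x=+118, top 120 above the plate). The toggle clamp stands on the +y side of the square, in the plane x=0.
- cleat (a point): Middle of the upper edge of the wall's steel cleat, at mixer x +82, 79 mm above the plate. The cleat is a plate 110 wide (y), 6 thick, leaning out from the wall upward at 45 degrees, so between it and the wall is a V-groove open to the top.
- dock (a point): Middle of the docking square on the plate top; axes as the mixer's. The rack is home with its origin here, axes parallel: it stands flat on the plate, its strip behind the cleat (play about 5 mm each way along x; nothing guides it along y).
- rack: Loose green bottle rack, 0.4 to 0.65 kg, 148 x 148 mm, walls 60 high; origin at the centre of its underside, z up. 2 x 2 compartments of 62 x 62 mm, centred at x=+-37, y=+-37, floor at z=6; dividers 12 thick, 45 high. White grip in the middle: 12 (x) x 60 (y) mm, free from z=45 to z=85. Yellow clamp lug on the +y side: 40 (x) x 24 (y), y=74..98, top at z=45.
- rack_strip (a point): Middle of the rack's slanted steel strip: rack x +90, z 82 mm. The strip, 100 wide (y), 5 thick, slants 45 degrees down and back from x=+74, z=98 to x=+105, z=67, on a riser of the rear (+x) wall that ends at z=102.
- rack_grip (a point): Top middle of the rack's white grip (axes as the rack's).
- clamp_handle (a joint): Red handle of the toggle clamp, rad, swinging about the mixer's x axis. 0 = shut: end stop, leaning 0.11 rad to -y, pad down; 0.11 = upright, the dead point; 1.31 = fully open, leaning 1.2 rad back to +y, arm up. It stays where left. Closing it on the rack takes up to 5 N at the grip below about 0.3, then it snaps over. The arm clears the lug's way only when fully open (above 1.2).
- handle_pivot (a point): Axis of the handle: in the mixer frame x 0, y +197, z 101 mm; axes as the mixer's.
- handle_tip (a point): Free end of the handle, 115 mm from its axis. The red grip is 20 mm in diameter and reaches from 40 to 115 mm from the axis; point z points along the handle.
- clamp_pad: Black sprung rubber pad, 18 mm in diameter, under the end of the clamp arm, 70 mm from the arm's pivot (mixer y +156, z 102). Shut on the lug it presses with about 10 N, its middle at mixer y +86. Origin on the arm, 25 mm above the pad's face.
- start (a joint): Travel of the green start button, m: 0 out, 0.006 fully pressed (5 N), springs back.
- start_top (a point): Middle of the top of the start button (30 mm in diameter), at mixer x -85, y +200 mm; it is pressed straight down.
- bottle0: Sample bottle (blue cap, sky-blue band and shoulder), white body 52 mm in diameter to 80 mm, shoulder, cap 38 mm in diameter from 100 to 125 mm height, 0.15 to 0.3 kg, partly filled (heavy below). Origin at the centre of its underside, z up. May be absent.
- bottle1: Sample bottle (purple cap, band and shoulder), white body 52 mm in diameter to 80 mm, shoulder, cap 38 mm in diameter from 100 to 125 mm height, 0.15 to 0.3 kg, partly filled (heavy below). Origin at the centre of its underside, z up. May be absent.
- bottle2: Sample bottle (green cap, band and shoulder), white body 52 mm in diameter to 80 mm, shoulder, cap 38 mm in diameter from 100 to 125 mm height, 0.15 to 0.3 kg, partly filled (heavy below). Origin at the centre of its underside, z up. May be absent.
- bottle3: Sample bottle (orange cap, yellow band and shoulder), white body 52 mm in diameter to 80 mm, shoulder, cap 38 mm in diameter from 100 to 125 mm height, 0.15 to 0.3 kg, partly filled (heavy below). Origin at the centre of its underside, z up. May be absent.
- rinse_bottle: Bystander: clear bottle with red cap, 68 mm in diameter, 170 high; origin under its centre.
- beaker: Bystander: glass beaker 72 mm in diameter, 90 high; origin under its centre.
- logger: Bystander: grey hand-held logger 70 x 130 x 30 mm; origin under its centre.

How it is judged:
On the way, in this order (a step that is already met when the one before it is completed fails the run):
1. the clamp is swung fully open (value of joint clamp_handle above 1.2 rad), for 0.2 s.
2. the rack stands home on the docking square, strip behind the cleat (x of rack in the frame of dock between -0.01 and 0.01 m and y of rack in the frame of dock between -0.012 and 0.012 m and z of rack in the frame of dock between -0.004 and 0.004 m and angle between rack's own z axis and vertical below 0.05 rad and angle between the x axis of rack and the x axis of mixer, either way round below 0.08 rad and z of rack_grip in the frame of dock above 0.07 m), for 0.3 s.
3. the clamp is past its dead point and the pad holds the rack (all of step 2 and value of joint clamp_handle below 0.07 rad and contact force between clamp_pad and rack above 5 N), for 0.3 s.
4. every bottle present stands upright in the rack (x of bottle0 in the frame of rack between -0.07 and 0.07 m and y of bottle0 in the frame of rack between -0.07 and 0.07 m and z of bottle0 in the frame of rack between 0 and 0.014 m and angle between each of bottle0, bottle1, bottle2, bottle3's own z axis and vertical below 0.12 rad and linear speed of each of bottle0, bottle1, bottle2, bottle3 below 0.03 m/s and x of bottle1 in the frame of rack between -0.07 and 0.07 m and y of bottle1 in the frame of rack between -0.07 and 0.07 m and z of bottle1 in the frame of rack between 0 and 0.014 m and x of bottle2 in the frame of rack between -0.07 and 0.07 m and y of bottle2 in the frame of rack between -0.07 and 0.07 m and z of bottle2 in the frame of rack between 0 and 0.014 m and x of bottle3 in the frame of rack between -0.07 and 0.07 m and y of bottle3 in the frame of rack between -0.07 and 0.07 m and z of bottle3 in the frame of rack between 0 and 0.014 m and value of joint clamp_handle below 0.07 rad and contact force between clamp_pad and rack above 5 N), for 0.3 s.
5. the start button is pressed right down (value of joint start above 0.0045 m), for 0.02 s.
At the end, for the whole second after the job is handed in: Rack flat on the dock (10 mm in x, 12 mm in y, 0.08 rad), strip behind the cleat; handle past its dead point (below 0.07 rad), pad pressing on the rack with over 5 N; every bottle present upright (0.12 rad), one to a compartment, on the rack floor, at rest; button pressed 4.5 mm or more, then out (all of step 2 and all of step 4 and value of joint start below 0.002 m); the robot touches nothing.
It fails at once if the rinse bottle is moved more than 30 mm (distance of rinse_bottle from where it was at the start of the episode above 0.03 m).
It fails at once if the beaker is moved more than 30 mm (distance of beaker from where it was at the start of the episode above 0.03 m).
It fails at once if the logger is moved more than 30 mm (distance of logger from where it was at the start of the episode above 0.03 m).
Of bottle0, bottle1, bottle2, bottle3 only 2 to 4 are there at a start; the rules pass over those that are not, and their reading is None.
At some moment in a run one of bottle0, bottle1, bottle2, bottle3 may be knocked a few centimetres aside while the robot is not near it.
It also fails if it takes over 210 s, if anything falls off the work surface, if the arm or the gripper's body presses on something with over 40 N, if the wrist force passes 120 N, or if a joint passes its speed limit or range.

## Working session

There is one attempt and no reset: what is moved stays moved. The work goes in short steps, Python scripts to look and compute and a tool call to move; the robot and the scene stay as the last step left them, time stands still between calls to the robot, and variables do not carry over. Pictures are saved under pics/ and viewed, at most 14 in all, crops included, and the job is handed in when it is done.

Besides the shell and the picture viewer there is one more tool, called after ">>>" as name(argument=value, ...) on one line, values as JSON. servo_tool: Moves the arm, as the interface text tells. Its arguments: {"type":"object","properties":{"increments":{"type":"array","items":{"type":"array","items":{"type":"number"}}},"squeeze":{"type":"number"}},"required":["increments"]}

```bash
ls; mkdir -p pics; cat > h.py <<'E'
import numpy as np, cv2
from rig import manip, optics, finder
from scipy.spatial.transform import Rotation as R
def cal(n):
    c=optics.get_calibration(n); f=240/np.tan(np.radians(c['fov_y']/2))
    return f,c['cx'],c['cy'],np.array(c['world_to_cam'])
def ray(n,uv):
    f,cx,cy,T=cal(n); d=T[:3,:3].T@np.array([(uv[0]-cx)/f,(uv[1]-cy)/f,1]); o=-T[:3,:3].T@T[:3,3]
    return o,d
def atz(n,uv,z):
    o,d=ray(n,uv); return o+d*(z-o[2])/d[2]
def proj(n,p):
    f,cx,cy,T=cal(n); q=T[:3,:3]@np.array(p)+T[:3,3]; return np.array([cx+f*q[0]/q[2],cy+f*q[1]/q[2]])
def tri(uvs):
    A=np.zeros((3,3));b=np.zeros(3);rs=[ray(n,uv) for n,uv in uvs.items()]
    for o,d in rs:
        d=d/np.linalg.norm(d);P=np.eye(3)-np.outer(d,d);A+=P;b+=P@o
    p=np.linalg.solve(A,b); return p,[np.linalg.norm(np.cross(p-o,d/np.linalg.norm(d))) for o,d in rs]
def snap(n,fn):
    im=optics.get_image(n); cv2.imwrite('pics/'+fn,im[:,:,::-1]); return im
E
python3 - <<'E'
from h import *
np.set_printoptions(precision=4,suppress=True)
for n in('scene','top'):
    snap(n,n+'0.png'); c=optics.get_calibration(n); print(n,c['fov_y'],ray(n,(320,240)))
for l in ['mixer','cleat','dock','rack','rack_strip','rack_grip','handle_pivot','handle_tip','clamp_pad','start_top','bottle0','bottle1','bottle2','bottle3','rinse_bottle','beaker','logger']:
    d={}
    for n in('scene','top'):
        r=finder.tip_of(l,n)
        if r: d[n]=r[0]['at']; print(l,n,np.round(r[0]['at'],1),round(r[0]['p'],2),len(r),end=' | ')
    if len(d)==2: print('->',*tri(d),end='')
    print()
print(manip.get_state())
E
```

```text
pics
scene 47.531426461523246 (array([ 1.2662, -0.6948,  0.9501]), array([-0.6156,  0.4891, -0.6182]))
top 49.034748856575845 (array([ 0.3703, -0.0322,  1.5012]), array([ 0.1084,  0.0099, -0.9941]))
mixer scene [386.9 274.8] 0.95 2 | mixer top [276.3 240.6] 0.85 1 | -> [ 0.5318  0.1113 -0.0163] [np.float64(0.002154992576698419), np.float64(0.0021549925766983454)]
cleat scene [418.3 249.8] 0.92 1 | cleat top [273.8 197.9] 0.56 1 | -> [0.6288 0.1076 0.1323] [np.float64(0.0012805283934441312), np.float64(0.0012805283934441529)]
dock top [276.3 232.5] 0.75 2 | 
rack scene [316.5 320.6] 0.56 2 | rack top [362.3 234.8] 0.92 1 | -> [ 0.5524 -0.1395 -0.0054] [np.float64(0.001114391182303569), np.float64(0.0011143911823035847)]
rack_strip scene [344.8 315.4] 0.73 3 | rack_strip top [359.1 195.5] 0.66 1 | -> [ 0.6467 -0.1268  0.08  ] [np.float64(0.00665955537924849), np.float64(0.0066595553792484176)]
rack_grip scene [315.6 295.3] 0.6 1 | rack_grip top [365.9 228. ] 0.59 2 | -> [ 0.5592 -0.1438  0.0858] [np.float64(0.002857436716582284), np.float64(0.0028574367165823725)]
handle_pivot scene [4
[... 1511 characters left out ...]
47969468115907), np.float64(0.0026479694681158903)]
logger scene [368.7 200.9] 0.98 2 | logger top [204.4 327.5] 0.73 1 | -> [0.2729 0.2956 0.0063] [np.float64(0.006051737715375783), np.float64(0.006051737715375678)]
{'clock': 1.8, 'qpos': array([-1.424 ,  0.2759,  1.5049,  0.    ,  1.3607, -0.121 ]), 'qd': array([ 0.0012,  0.0002, -0.0011, -0.0001, -0.0011,  0.0001]), 'effort': array([  0.    , -41.6657, -24.6094,  -0.0002,   0.0002,  -0.    ]), 'position': array([ 0.1522, -0.5545,  0.2393]), 'ee_rot': array([0.    , 0.991 , 0.1335, 0.    ]), 'contact_force': array([ 0.5484, -0.1254,  0.0595]), 'moment': array([-0.0005, -0.009 ,  0.0287]), 'gripper_force': 0.0, 'width': 0.08559080289108999}
```

View pics/scene0.png

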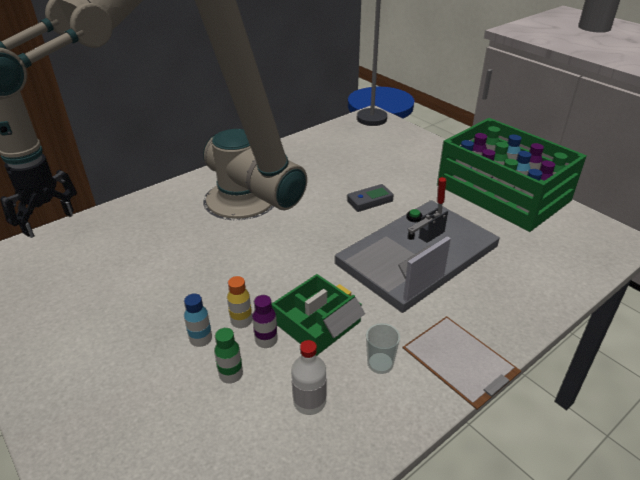

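View pics/top0.png

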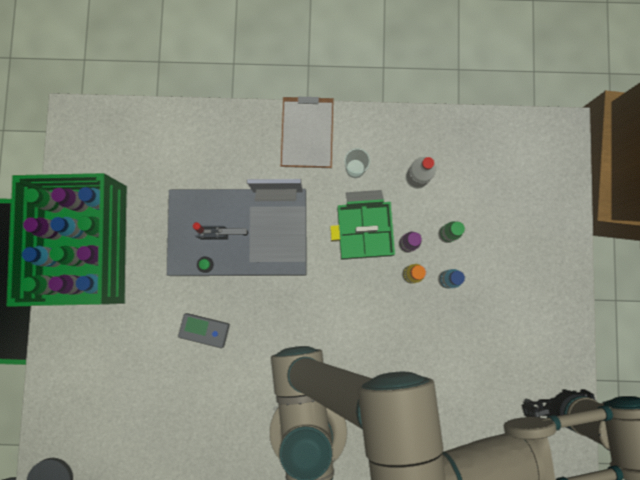

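The scene picture shows all four bottles standing (orange 237,300; blue 197,318; purple 263,320; green 228,355), the rack at (316,312), the mixer at (417,255) and the handle upright at (441,190). The top picture agrees: the rack is turned a few degrees, and the mixer is nearly square to the axes.

```bash
cat >> h.py <<'E'
from scipy.optimize import least_squares
def fitpose(obs,z0,x0):
    # obs: (cam, uv, local xyz); fit x,y,yaw
    def P(s,l):
        c,t=np.cos(s[2]),np.sin(s[2]); return [s[0]+c*l[0]-t*l[1],s[1]+t*l[0]+c*l[1],z0+l[2]]
    f=lambda s:np.concatenate([proj(n,P(s,l))-uv for n,uv,l in obs])
    r=least_squares(f,x0,loss='soft_l1'); return r.x,f(r.x).reshape(-1,2)
def pts(names,base,cams=('scene','top'),pmin=.4):
    o=[]
    for n in cams:
        for l,loc in names.items():
            r=finder.tip_of(l,n)
            if r and r[0]['p']>pmin: o.append((n,np.array(r[0]['at']),loc))
    return o
MIX={'cleat':(.082,0,.119),'dock':(0,0,.04),'handle_pivot':(0,.197,.101),'mixer':(0,0,0)}
RACK={'rack':(0,0,0),'rack_strip':(.09,0,.082),'rack_grip':(0,0,.085)}
E
python3 - <<'E'
from h import *
np.set_printoptions(precision=4,suppress=True)
im={n:optics.get_image(n) for n in('scene','top')}
o=pts(MIX,0)
# plate corners in top silhouette
s=finder.silhouettes('mixer','top')[0]['region'].astype(np.uint8)
c=max(cv2.findContours(s,0,2)[0],key=cv2.contourArea)[:,0]
x,y=c[:,0],c[:,1]
C={'tl':c[np.argmin(x+y)],'bl':c[np.argmax(y-x)],'br':c[np.argmax(x+y)]}
print(C)
loc={'tl':(.13,.31,.04),'bl':(-.115,.31,.04),'br':(-.115,-.08,.04)}
o+=[('top',C[k].astype(float),loc[k]) for k in C]
m,r=fitpose(o,0,[.535,.1,0]);print('mixer',m);print(r)
o=pts(RACK,0)
hs=cv2.cvtColor(im['top'],cv2.COLOR_RGB2HSV)
s=finder.silhouettes('rack','top')[0]['region']; 
ys,xs=np.where(s); print('box',xs.min(),xs.max(),ys.min(),ys.max())
yl=cv2.inRange(hs,(20,120,120),(35,255,255)); yl[:,:320]=0;yl[:,345:]=0; yy,xx=np.where(yl); print('lug',xx.mean(),yy.mean(),len(xx))
o.append(('top',np.array([xx.mean(),yy.mean()]),(0,.086,.045)))
m,r=fitpose(o,0,[.555,-.14,0]);print('rack',m);print(r)
for n in im:
  for b in finder.tip_of('bottle0',n): print(n,np.round(b['at'],1),round(b['p'],2))
a=cv2.resize(im['top'][150:310,160:480],None,fx=2.5,fy=2.5,interpolation=2)
b=im['scene'][160:280,320:520]; b=cv2.resize(b,None,fx=2.5,fy=2.5,interpolation=2)
cv2.imwrite('pics/a.png',a[:,:,::-1]);
q=cv2.resize(im['scene'][160:280,380:480],None,fx=5,fy=5,interpolation=2);cv2.imwrite('pics/b.png',q[:,:,::-1])
E
```

```text
{'tl': array([170, 189], dtype=int32), 'bl': array([167, 274], dtype=int32), 'br': array([305, 275], dtype=int32)}
mixer [0.545  0.0994 0.035 ]
[[  -1.9097   -0.5991]
 [   0.4143    0.8865]
 [ 238.0492 -124.3687]
 [   2.0663   -2.8585]
 [   1.7773    1.039 ]
 [   3.0395   -0.0248]
 [  -1.9619   -0.8903]
 [   3.8296    0.3612]
 [  -1.1934   -0.5594]
 [  -0.3123    1.2146]
 [   2.0625   -0.6715]]
box 331 395 190 259
lug 334.88709677419354 232.5 124
rack [ 0.5578 -0.1456  0.0749]
[[ 0.6638  0.0696]
 [ 1.3412  1.516 ]
 [-0.0005 -1.887 ]
 [ 1.1846 -0.8829]
 [ 0.2272  2.8403]
 [-0.1685  1.6994]
 [ 0.4401 -0.0236]]
scene [240.8 321.7] 0.95
scene [204.2 339.9] 0.8
scene [227.7 373.2] 0.77
scene [266.3 338.9] 0.71
top [442.9 281.8] 0.78
top [442.2 231.3] 0.7
top [408.6 242.7] 0.58
top [410.8 270.2] 0.54
```

View pics/a.png

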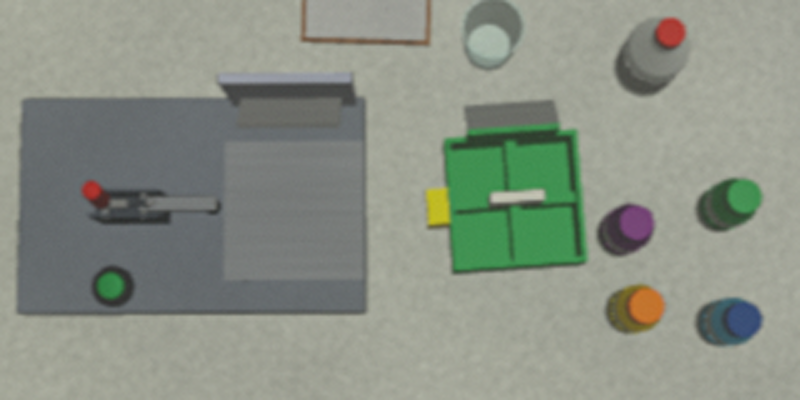

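The crop shows the mixer edges level in the picture, the docking square corners at (223,141) and (223,279), and the rack turned about 4°. I'll refine both poses from the corners.

```bash
python3 - <<'E'
from h import *
np.set_printoptions(precision=4,suppress=True)
u=lambda a,b:np.array([160+(a+.5)/2.5-.5,150+(b+.5)/2.5-.5])
o=[('top',u(18,313),(-.115,.31,.04)),('top',u(365,313),(-.115,-.08,.04)),('top',u(24,98),(.13,.31,.04)),('top',u(365,99),(.13,-.08,.04)),('top',u(223,141),(.078,.078,.04)),('top',u(223,279),(-.078,.078,.04))]
for q in o: print(atz('top',q[1],.04))
m,r=fitpose(o,0,[.535,.1,0]);print('mixer',m);print(r)
o2=[('top',u(445,138),(.074,.074,.06)),('top',u(577,130),(.074,-.074,.06)),('top',u(585,263),(-.074,-.074,.06)),('top',u(453,271),(-.074,.074,.06)),('top',u(518,196),(0,0,.085))]
m2,r=fitpose(o2,0,[.555,-.14,0]);print('rack',m2);print(r)
im=optics.get_image('scene');optics.get_image('top')
o=pts({'cleat':(.082,0,.119),'handle_pivot':(0,.197,.101),'start_top':(-.085,.2,.067)},0)+o
m,r=fitpose(o,0,m);print('mixer',m);print(r)
o2+=pts(RACK,0)
m,r=fitpose(o2,0,m2);print('rack',m);print(r)
hs={n:cv2.cvtColor(optics.get_image(n),cv2.COLOR_RGB2HSV) for n in ('scene','top')}
# red handle
for n in hs:
    r=finder.silhouettes('handle_tip',n); print(n,[(q['box'],q['p']) for q in r][:2])
q=cv2.resize(im[165:245,400:480],None,fx=7,fy=7,interpolation=2);cv2.imwrite('pics/b.png',q[:,:,::-1])
E
```

```text
[0.4201 0.4047 0.04  ]
[0.4311 0.0192 0.04  ]
[0.6628 0.4123 0.04  ]
[0.6724 0.0269 0.04  ]
[0.6199 0.1851 0.04  ]
[0.4644 0.1784 0.04  ]
mixer [0.5433 0.1019 0.0295]
[[-1.3675  0.2562]
 [ 0.2031  0.1471]
 [-1.1508 -0.5169]
 [ 0.413  -1.1327]
 [ 1.03    0.3353]
 [ 0.2739  0.4834]]
rack [ 0.5597 -0.1434  0.0852]
[[-0.2514 -0.1509]
 [ 0.2053  0.0442]
 [ 0.7795 -0.056 ]
 [-0.2454 -0.2134]
 [-0.3501  0.3838]]
mixer [0.5431 0.1009 0.031 ]
[[ 71.4496 -60.4914]
 [ 41.7977   7.8081]
 [  3.3086   0.2278]
 [ -0.0546   0.4036]
 [ -0.5684   0.1379]
 [ -0.9506   0.5343]
 [  0.6292   0.2178]
 [ -0.8686  -0.2484]
 [  0.7037  -1.0644]
 [  1.3469   0.4859]
 [  0.6769   0.6373]]
rack [ 0.559  -0.1428  0.0851]
[[-0.4615  0.085 ]
 [-0.0023  0.2803]
 [ 0.5696  0.1851]
 [-0.4579  0.0275]
 [-0.5637  0.6264]
 [ 3.2826 -1.976 ]
 [ 2.046   1.4372]
 [ 0.07    2.1702]
 [ 2.2452 -0.7298]
 [ 0.4036  1.292 ]
 [ 1.4363  1.2264]]
scene [([439.2, 199.0, 13.8, 37.2], 0.73)]
top [([205.4, 226.9, 25.3, 10.2], 0.49)]
```

View pics/b.png

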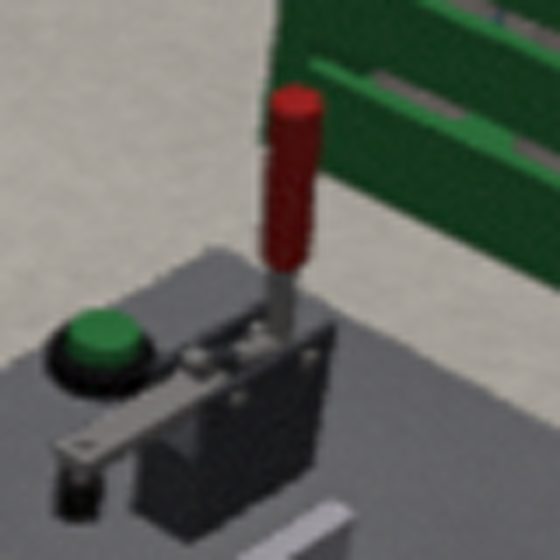

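Mixer is at about (0.543, 0.1005) with yaw 0.031, rack at about (0.5595, -0.143) with yaw 0.085. The handle is near shut, with its top at scene (442,180). First I'll turn the tool, then travel to above the handle.

>>> servo_tool(increments=[[0, 0, -0.3, 0, 0, -8.5, -1], [0, 0, -0.3, 0, 0, -8.5, -1], [0, 0, -0.3, 0, 0, -8.5, -1], [0, 0, -0.3, 0, 0, -8.5, -1], [0, 0, -0.3, 0, 0, -8.5, -1]], squeeze=20)

```text
clock: 4.2
position: [0.1521, -0.5545, 0.2544]
ee_rot: [0.0, 0.874, 0.486, -0.0]
contact_force: [0.0, 0.1, -0.4]
width: 0.0855
gripper_force: 0.0
```

>>> servo_tool(increments=[[0, 0, -0.3, 0, 0, -8.5, -1], [0, 0, -0.3, 0, 0, -8.5, -1], [0, 0, -0.3, 0, 0, -8.5, -1], [0, 0, -0.3, 0, 0, -8.5, -1], [0, 0, 0, 0, 0, 0, -1]])

```text
clock: 4.7
position: [0.1522, -0.5548, 0.2668]
ee_rot: [0.0, 0.696, 0.718, -0.0]
contact_force: [0.1, 0.1, 0.7]
width: 0.085
gripper_force: 0.0
```

>>> servo_tool(increments=[[4.1, 2.0, 0, 0, 0, 0, -1], [4.1, 2.0, 0, 0, 0, 0, -1], [4.1, 2.0, 0, 0, 0, 0, -1], [4.1, 2.0, 0, 0, 0, 0, -1], [4.1, 2.0, 0, 0, 0, 0, -1]])

```text
clock: 5.2
position: [0.2459, -0.3447, 0.2662]
ee_rot: [0.0, 0.697, 0.717, 0.0]
contact_force: [1.5, 0.2, 0.4]
width: 0.0851
gripper_force: 0.0
```

>>> servo_tool(increments=[[4.1, 2.0, 0, 0, 0, 0, -1], [4.1, 2.0, 0, 0, 0, 0, -1], [4.1, 2.0, 0, 0, 0, 0, -1], [4.1, 2.0, 0, 0, 0, 0, -1], [4.1, 2.0, 0, 0, 0, 0, -1]])

```text
clock: 5.7
position: [0.3392, -0.1366, 0.2665]
ee_rot: [0.001, 0.697, 0.717, 0.0]
contact_force: [1.4, -0.3, 0.7]
width: 0.0854
gripper_force: 0.0
```

>>> servo_tool(increments=[[4.1, 2.0, 0, 0, 0, 0, -1], [4.1, 2.0, 0, 0, 0, 0, -1], [4.1, 2.0, 0, 0, 0, 0, -1], [4.1, 2.0, 0, 0, 0, 0, -1], [0, 0, 0, 0, 0, 0, -1]])

```text
clock: 6.2
position: [0.4151, 0.033, 0.2662]
ee_rot: [-0.0, 0.694, 0.72, 0.002]
contact_force: [-0.3, -0.5, -0.6]
width: 0.0858
gripper_force: 0.0
```

>>> servo_tool(increments=[[4.2, 2.2, 0, 0, 0, 0, -1], [4.2, 2.2, 0, 0, 0, 0, -1], [4.2, 2.2, 0, 0, 0, 0, -1], [4.2, 2.2, 0, 0, 0, 0, -1], [4.2, 2.2, 0, 0, 0, 0, -1]])

```text
clock: 6.7
position: [0.5174, 0.2424, 0.2662]
ee_rot: [0.0, 0.697, 0.717, -0.0]
contact_force: [1.2, -0.1, 0.7]
width: 0.0853
gripper_force: 0.0
```

>>> servo_tool(increments=[[4.1, 2.1, 0, 0, 0, 0, -1], [0, 0, 0, 0, 0, 0, -1], [0, 0, 0, 0, 0, 0, -1], [0, 0, 0, 0, 0, 0, -1], [0, 0, 0, 0, 0, 0, -1]])

```text
clock: 7.2
position: [0.536, 0.2816, 0.2666]
ee_rot: [0.0, 0.696, 0.718, -0.0]
contact_force: [0.5, -0.2, 0.6]
width: 0.0851
gripper_force: 0.0
```

```bash
python3 - <<'E'
from h import *
s=manip.get_state();print(s['position'],R.from_quat(np.roll(s['ee_rot'],-1)).as_matrix().round(3))
im=[snap(n,n+'1.png') for n in('scene','top')]
q=np.hstack([cv2.resize(im[0][120:260,370:510],(400,400)),cv2.resize(im[1][160:300,150:290],(400,400))]);cv2.imwrite('pics/c.png',q[:,:,::-1])
E
```

```text
[0.53596781 0.28164829 0.26658333] [[-0.03   1.    -0.   ]
 [ 1.     0.03  -0.001]
 [-0.001 -0.    -1.   ]]
```

View pics/c.png

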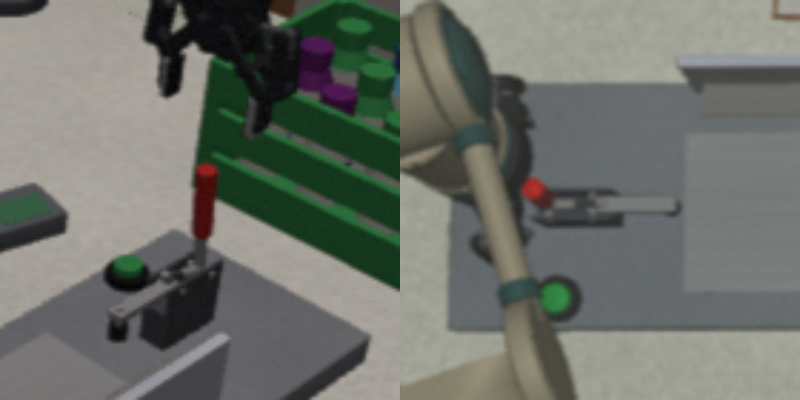

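The crop shows the open gripper straddling the line above the red handle (top at crop (205,170)). I'll go down and grip it.

>>> servo_tool(increments=[[0.6, 0.1, 1.0, 0, 0, 0, -1], [0, 0, 3.0, 0, 0, 0, -1], [0, 0, 3.0, 0, 0, 0, -1], [0, 0, 2.2, 0, 0, 0, -1], [0, 0, 0, 0, 0, 0, -1]])

```text
clock: 7.8
position: [0.5346, 0.2883, 0.1703]
ee_rot: [-0.002, 0.696, 0.718, -0.004]
contact_force: [-0.8, 0.7, -1.1]
width: 0.0855
gripper_force: 0.0
```

>>> servo_tool(increments=[[0, 0, 0, 0, 0, 0, 1], [0, 0, 0, 0, 0, 0, 1], [0, 0, 0, 0, 0, 0, 1], [0, 0, 0, 0, 0, 0, 1], [0, 0, 0, 0, 0, 0, 1]])

```text
clock: 8.3
position: [0.5367, 0.2894, 0.1754]
ee_rot: [-0.0, 0.696, 0.718, 0.0]
contact_force: [-3.2, 0.2, 3.6]
width: 0.0193
gripper_force: 21.1
```

>>> servo_tool(increments=[[0, 0, 0, 0, 0, 0, 1], [0, 0, 0, 0, 0, 0, 1], [0, 0, 0, 0, 0, 0, 1], [0, 0, 0, 0, 0, 0, 1], [0, 0, 0, 0, 0, 0, 1]])

```text
clock: 8.8
position: [0.5367, 0.2894, 0.1754]
ee_rot: [-0.0, 0.696, 0.718, 0.0]
contact_force: [-2.9, -0.7, 6.1]
width: 0.0194
gripper_force: 21.4
```

>>> servo_tool(increments=[[1.1, 0, -0.05, 0, 0, 0, 1], [1.1, 0, 0.1, 0, 0, 0, 1], [1.1, 0, 0.23, 0, 0, 0, 1], [1.05, 0, 0.38, 0, 0, 0, 1], [1.0, 0, 0.51, 0, 0, 0, 1]])

```text
clock: 9.3
position: [0.5349, 0.3417, 0.1634]
ee_rot: [0.001, 0.696, 0.718, -0.001]
contact_force: [-2.5, -3.7, 4.2]
width: 0.0192
gripper_force: 21.3
```

>>> servo_tool(increments=[[0.91, 0, 0.64, 0, 0, 0, 1], [0.83, 0, 0.75, 0, 0, 0, 1], [0.73, 0, 0.85, 0, 0, 0, 1], [0.6, 0, 0.93, 0, 0, 0, 1], [0.48, 0, 1.0, 0, 0, 0, 1]])

```text
clock: 9.8
position: [0.5336, 0.3792, 0.1216]
ee_rot: [-0.001, 0.696, 0.718, 0.0]
contact_force: [-4.3, 0.3, 5.5]
width: 0.0192
gripper_force: 20.4
```

>>> servo_tool(increments=[[0, 0, 0, 0, 0, 0, 1], [0, 0, 0, 0, 0, 0, 1], [0, 0, 0, 0, 0, 0, 1], [0, 0, 0, 0, 0, 0, 1], [0, 0, 0, 0, 0, 0, 1]])

```text
clock: 10.3
position: [0.5336, 0.3791, 0.1214]
ee_rot: [-0.001, 0.696, 0.718, 0.0]
contact_force: [-3.3, 3.9, 1.8]
width: 0.0192
gripper_force: 20.3
```

Handle angle works out at about 1.2 rad from vertical, i.e. fully open. I'll release, rise, and go over the rack.

>>> servo_tool(increments=[[0, 0, 0, 0, 0, 0, -1], [0, 0, 0, 0, 0, 0, -1], [0, 0, 0, 0, 0, 0, -1], [0, 0, 0, 0, 0, 0, -1], [0, 0, -2.0, 0, 0, 0, -1]])

```text
clock: 10.8
position: [0.5328, 0.3768, 0.1381]
ee_rot: [-0.001, 0.696, 0.718, -0.003]
contact_force: [-0.4, -0.7, -0.1]
width: 0.0856
gripper_force: 0.0
```

>>> servo_tool(increments=[[0, 0, -4.0, 0, 0, 0, -1], [0, 0, -4.0, 0, 0, 0, -1], [-1, 0, -4.0, 0, 0, 0, -1], [-4.6, 0.1, 0, 0, 0, 0, -1], [-4.6, 0.1, 0, 0, 0, 0, -1]])

```text
clock: 11.3
position: [0.5405, 0.276, 0.2627]
ee_rot: [0.001, 0.695, 0.719, 0.002]
contact_force: [0.6, -0.2, 0.1]
width: 0.0855
gripper_force: 0.0
```

>>> servo_tool(increments=[[-4.6, 0.1, 0, 0, 0, 0, -1], [-4.6, 0.1, 0, 0, 0, 0, -1], [-4.6, 0.1, 0, 0, 0, 0, -1], [-4.6, 0.1, 0, 0, 0, 0, -1], [-4.6, 0.1, 0, 0, 0, 0, -1]])

```text
clock: 11.8
position: [0.5519, 0.0445, 0.2611]
ee_rot: [0.0, 0.696, 0.718, 0.0]
contact_force: [0.2, -0.3, -1.0]
width: 0.0857
gripper_force: 0.0
```

>>> servo_tool(increments=[[-4.6, 0.1, 0, 0, 0, -3.1, -1], [-4.6, 0.1, 0, 0, 0, 0, -1], [-4.6, 0.1, 0, 0, 0, 0, -1], [0, 0, 0, 0, 0, 0, -1], [0, 0, 0, 0, 0, 0, -1]])

```text
clock: 12.3
position: [0.5642, -0.0919, 0.2606]
ee_rot: [-0.0, 0.677, 0.736, -0.0]
contact_force: [-0.1, 0.8, 0.2]
width: 0.0853
gripper_force: 0.0
```

```bash
cat >> h.py <<'E'
def rel(t):
    s=manip.get_state();M=R.from_quat(np.roll(s['ee_rot'],-1)).as_matrix()
    return (M.T@(np.array(t)-s['position'])*100).round(2), np.degrees(np.arctan2(M[1,0],M[0,0])).round(2)
E
python3 - <<'E'
from h import *
im=[snap(n,n+'2.png') for n in('scene','top')]
r=finder.tip_of('handle_tip','scene');print(r[:1],'now',rel([.5595,-.143,.10]))
print('expected tip', proj('scene',[.537-.0033,.2975+.107,.143]))
q=np.hstack([cv2.resize(im[0][100:380,260:540],(400,400)),cv2.resize(im[1][100:380,200:480],(400,400))]);cv2.imwrite('pics/d.png',q[:,:,::-1])
E
```

```text
[{'at': [468.2, 184.1], 'p': 0.55}] now (array([-5.29, -0.93, 16.09]), np.float64(95.02))
expected tip [467.2942199  186.34302567]
```

View pics/d.png

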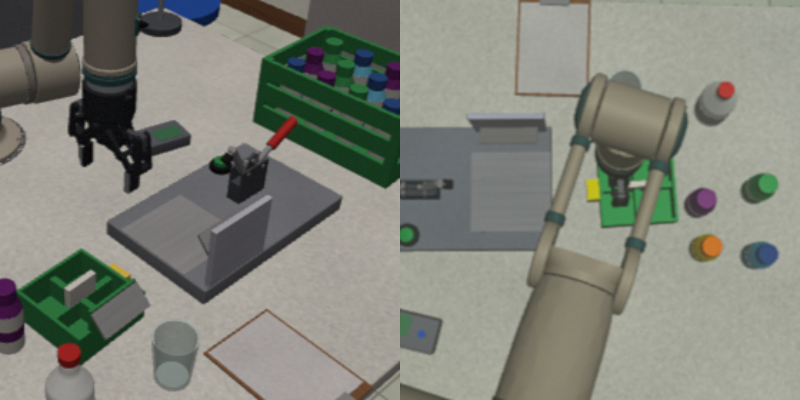

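The handle is fully open (tip at scene crop (290,123), matching the prediction). Now down onto the rack grip.

>>> servo_tool(increments=[[-2.6, -0.45, 0, 0, 0, 0, -1], [-2.7, -0.45, 1.0, 0, 0, 0, -1], [0, 0, 5.0, 0, 0, 0, -1], [0, 0, 5.0, 0, 0, 0, -1], [0, 0, 5.0, 0, 0, 0, -1]])

```text
clock: 12.95
position: [0.5604, -0.1429, 0.1001]
ee_rot: [0.001, 0.675, 0.738, 0.001]
contact_force: [0.4, -0.4, -0.7]
width: 0.0857
gripper_force: 0.0
```

>>> servo_tool(increments=[[0, 0, 2.4, 0, 0, 0, -1], [0, 0, 1.9, 0, 0, 0, -1], [0, 0, 0, 0, 0, 0, -1], [0, 0, 0, 0, 0, 0, -0.5], [0, 0, 0, 0, 0, 0, 0]], squeeze=20)

```text
clock: 13.45
position: [0.5613, -0.1441, 0.0595]
ee_rot: [0.001, 0.676, 0.737, 0.001]
contact_force: [0.8, -0.9, 0.2]
width: 0.0591
gripper_force: 0.0
```

>>> servo_tool(increments=[[0, 0, 0, 0, 0, 0, 1], [0, 0, 0, 0, 0, 0, 1], [0, 0, 0, 0, 0, 0, 1], [0, 0, 0, 0, 0, 0, 1], [0, 0, 0, 0, 0, 0, 1]])

```text
clock: 13.95
position: [0.5601, -0.1446, 0.0587]
ee_rot: [0.0, 0.676, 0.737, 0.0]
contact_force: [-1.8, 0.5, 5.0]
width: 0.0115
gripper_force: 21.3
```

>>> servo_tool(increments=[[0, 0, 0, 0, 0, 0, 1], [0, 0, 0, 0, 0, 0, 1], [0, 0, 0, 0, 0, 0, 1], [0, 0, 0, 0, 0, 0, 1], [0, 0, 0, 0, 0, 0, 1]], squeeze=90)

```text
clock: 14.45
position: [0.5603, -0.1446, 0.0588]
ee_rot: [0.001, 0.676, 0.737, 0.0]
contact_force: [-0.7, 0.6, 6.5]
width: 0.0106
gripper_force: 89.1
```

>>> servo_tool(increments=[[0, 0, -0.5, 0, 0, 0, 1], [0, 0, -1.5, 0, 0, 0, 1], [0, 0, -2.5, 0, 0, 0, 1], [0, 0, -2.5, 0, 0, 0, 1], [0, 0, -3, 0, 0, 0, 1]])

```text
clock: 14.95
position: [0.5584, -0.1438, 0.1568]
ee_rot: [-0.002, 0.676, 0.737, -0.001]
contact_force: [0.3, 0.1, -5.7]
width: 0.0109
gripper_force: 87.9
```

>>> servo_tool(increments=[[0, 0, -1, 0, 0, 3.2, 1], [3, -0.3, 0, 0, 0, 0, 1], [3.5, -0.3, 0, 0, 0, 0, 1], [3.5, -0.3, 0, 0, 0, 0, 1], [3.5, -0.3, 0, 0, 0, 0, 1]])

```text
clock: 15.45
position: [0.5426, -0.0085, 0.1667]
ee_rot: [-0.001, 0.697, 0.717, -0.001]
contact_force: [0.6, 0.0, -4.8]
width: 0.0106
gripper_force: 88.0
```

>>> servo_tool(increments=[[3.5, -0.3, 0, 0, 0, 0, 1], [3.5, -0.2, 0, 0, 0, 0, 1], [3, -0.2, 0, 0, 0, 0, 1], [0, 0, 0, 0, 0, 0, 1], [0, 0, 0, 0, 0, 0, 1]])

```text
clock: 15.95
position: [0.5329, 0.0903, 0.1669]
ee_rot: [-0.001, 0.696, 0.718, -0.001]
contact_force: [-0.6, 0.2, -5.5]
width: 0.0108
gripper_force: 88.0
```

```bash
python3 - <<'E'
from h import *
im=[snap(n,n+'3.png') for n in('scene','top')]
s=manip.get_state();print(s['position'],s['contact_force'],s['moment'],s['width'],rel([.544,.1005,.16]))
q=np.hstack([cv2.resize(im[0][140:340,310:510],(400,400)),cv2.resize(im[1][130:330,190:390],(400,400))]);cv2.imwrite('pics/e.png',q[:,:,::-1])
E
```

```text
[0.53351244 0.08924123 0.1672138 ] [ 0.36204545 -1.02481831 -5.59302673] [ 0.06741964  0.0044483  -0.03531349] 0.010887106906484758 (array([1.09, 1.08, 0.72]), np.float64(91.73))
```

View pics/e.png

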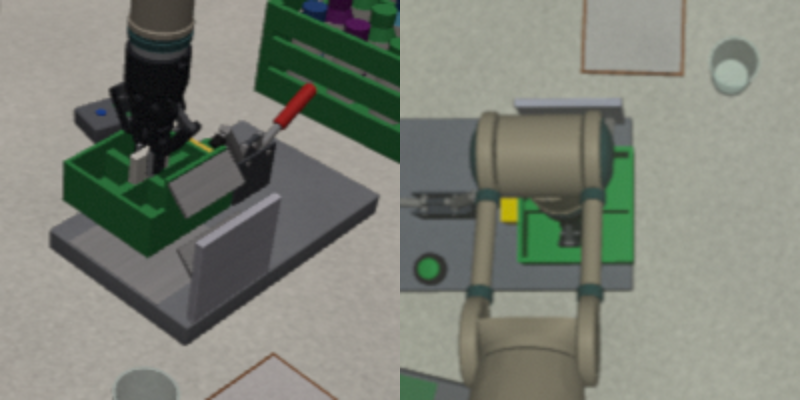

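The rack hangs level in the grip, with its strip towards the wall. I'll centre it, then lower in stages while watching the force.

>>> servo_tool(increments=[[0.5, 0.5, 0, 0, 0, 0, 1], [0.6, 0.6, 0, 0, 0, 0, 1], [0, 0, 1, 0, 0, 0, 1], [0, 0, 1, 0, 0, 0, 1], [0, 0, 0, 0, 0, 0, 1]])

```text
clock: 16.55
position: [0.5426, 0.101, 0.1455]
ee_rot: [-0.002, 0.696, 0.718, -0.002]
contact_force: [-0.9, -0.5, -5.8]
width: 0.0108
gripper_force: 87.9
```

```bash
python3 - <<'E'
from h import *
im=[snap(n,n+'4.png') for n in('scene','top')]
s=manip.get_state();print(s['position'],s['contact_force'],rel([.544,.1005,.0988]))
# expected projections of rack/mixer features
x0,y0,t=.543,.1005,.031
def W(l,z0=0,c=(x0,y0)): return [c[0]+l[0]*np.cos(t)-l[1]*np.sin(t),c[1]+l[0]*np.sin(t)+l[1]*np.cos(t),z0+l[2]]
for k,im_ in zip(('scene','top'),im):
    a=im_.copy()
    def line(ps,col):
        cv2.polylines(a,[np.int32([(proj(k,p)*8).round() for p in ps])],False,col,1,cv2.LINE_AA,3)
    line([W((.118,.07,.16)),W((.118,-.07,.16)),W((.118,-.07,.04)),W((.118,.07,.04))],(255,0,0))
    line([W((.082,.055,.119)),W((.082,-.055,.119))],(255,0,255))
    line([W((-.115,.31,.04)),W((-.115,-.08,.04)),W((.13,-.08,.04))],(255,255,0))
    zb=s['position'][2]-.0588; c=(s['position'][0],s['position'][1]+.0015)
    line([W((-.074,.074,.06),zb,c),W((-.074,-.074,.06),zb,c),W((.074,-.074,.06),zb,c)],(0,0,255))
    line([W((.074,.05,.098),zb,c),W((.074,-.05,.098),zb,c),W((.105,-.05,.067),zb,c),W((.105,.05,.067),zb,c)],(0,0,255))
    cv2.imwrite('pics/f_%s.png'%k,a[:,:,::-1])
a=cv2.imread('pics/f_scene.png')[170:320,320:510];b=cv2.imread('pics/f_top.png')[160:310,160:350]
cv2.imwrite('pics/f.png',np.vstack([cv2.resize(a,None,fx=3.9,fy=3.9,interpolation=cv2.INTER_CUBIC)]));cv2.imwrite('pics/f2.png',cv2.resize(b,None,fx=3.9,fy=3.9,interpolation=cv2.INTER_CUBIC))
E
```

```text
[0.54388683 0.10112792 0.14701512] [-0.66881929 -0.6932697  -5.56665566] (array([-0.06,  0.02,  4.82]), np.float64(91.74))
```

View pics/f.png

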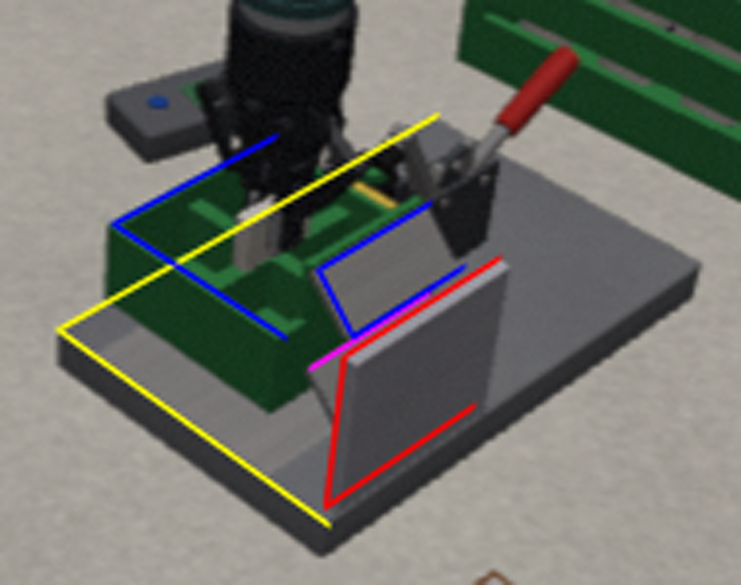

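The overlay fits: the cleat edge, wall and plate lie on the drawn lines, and the strip lies above the groove. Lowering now.

>>> servo_tool(increments=[[0, 0, 0.8, 0, 0, 0, 1], [0, 0, 0.8, 0, 0, 0, 1], [0, 0, 0.8, 0, 0, 0, 1], [0, 0, 0.8, 0, 0, 0, 1], [0, 0, 0, 0, 0, 0, 1]])

```text
clock: 17.15
position: [0.5433, 0.1012, 0.1143]
ee_rot: [-0.001, 0.696, 0.718, -0.001]
contact_force: [-0.5, 0.7, -4.4]
width: 0.0112
gripper_force: 87.9
```

>>> servo_tool(increments=[[0, 0, 0.4, 0, 0, 0, 1], [0, 0, 0.4, 0, 0, 0, 1], [0, 0, 0.4, 0, 0, 0, 1], [0, 0, 0, 0, 0, 0, 1], [0, 0, 0, 0, 0, 0, 1]])

```text
clock: 17.65
position: [0.5445, 0.1012, 0.1038]
ee_rot: [0.0, 0.696, 0.718, -0.0]
contact_force: [0.1, 0.4, -5.0]
width: 0.0106
gripper_force: 88.0
```

>>> servo_tool(increments=[[0, 0, 0.2, 0, 0, 0, 1], [0, 0, 0.2, 0, 0, 0, 1], [0, 0, 0.1, 0, 0, 0, 1], [0, 0, 0, 0, 0, 0, 1], [0, 0, 0, 0, 0, 0, 1]])

```text
clock: 18.15
position: [0.5446, 0.1013, 0.0989]
ee_rot: [0.0, 0.696, 0.718, 0.0]
contact_force: [-0.1, 0.3, -4.6]
width: 0.0108
gripper_force: 88.2
```

>>> servo_tool(increments=[[0, 0, 0.1, 0, 0, 0, 1], [0, 0, 0.1, 0, 0, 0, 1], [0, 0, 0, 0, 0, 0, 1], [0, 0, 0, 0, 0, 0, 1], [0, 0, 0, 0, 0, 0, 1]])

```text
clock: 18.65
position: [0.5446, 0.1013, 0.0988]
ee_rot: [0.0, 0.696, 0.718, 0.0]
contact_force: [-3.9, 0.1, 7.6]
width: 0.011
gripper_force: 90.1
```

It has landed at the expected height. Release, rise, and look.

>>> servo_tool(increments=[[0, 0, -0.1, 0, 0, 0, 0.5], [0, 0, 0, 0, 0, 0, -0.3], [0, 0, 0, 0, 0, 0, -0.3], [0, 0, 0, 0, 0, 0, -0.3], [0, 0, -1, 0, 0, 0, -0.3]], squeeze=20)

```text
clock: 19.15
position: [0.5435, 0.1012, 0.1069]
ee_rot: [-0.001, 0.696, 0.718, -0.001]
contact_force: [0.4, 0.3, 0.2]
width: 0.0559
gripper_force: 0.0
```

>>> servo_tool(increments=[[0, 0, -3, 0, 0, 0, -0.3], [0, 0, -4, 0, 0, 0, -0.3], [0, 0, -4, 0, 0, 0, -0.3], [0, 0, -4, 0, 0, 0, -0.3], [4, 0, 0, 0, 0, 0, -0.3]])

```text
clock: 19.65
position: [0.5474, 0.1386, 0.2652]
ee_rot: [0.005, 0.698, 0.716, 0.004]
contact_force: [1.9, 0.5, 0.2]
width: 0.0556
gripper_force: 0.0
```

>>> servo_tool(increments=[[4.5, 0, 0, 0, 0, 0, -1], [4.5, 0, 0, 0, 0, 0, -1], [4.5, 0, 0, 0, 0, 0, -1], [4.5, 0, 0, 0, 0, 0, -1], [4, 0, 0, 0, 0, 0, -1]])

```text
clock: 20.15
position: [0.5363, 0.3634, 0.2586]
ee_rot: [0.0, 0.696, 0.718, 0.0]
contact_force: [0.5, -0.4, 0.5]
width: 0.0853
gripper_force: 0.0
```

```bash
python3 - <<'E'
from h import *
np.set_printoptions(precision=4,suppress=True)
im=[snap(n,n+'5.png') for n in('scene','top')]
s=manip.get_state();print(s['position'],s['contact_force'],rel([.5365,.379,.1215]))
m,r=fitpose(pts(RACK,0),.04,[.543,.1,.03]);print('rack',m);print(r)
q=np.hstack([cv2.resize(im[0][160:310,320:470],(400,400)),cv2.resize(im[1][160:310,180:330],(400,400))]);cv2.imwrite('pics/g.png',q[:,:,::-1])
E
```

```text
[0.5359 0.3664 0.2578] [ 0.5144 -0.8377 -0.398 ] (array([ 1.22,  0.11, 13.64]), np.float64(92.04))
rack [0.5456 0.0997 0.0331]
[[ 3.5599  0.1671]
 [-0.1082  4.0592]
 [-0.3754  0.1803]
 [-0.6425  0.1301]
 [ 0.2934  2.4328]]
```

View pics/g.png

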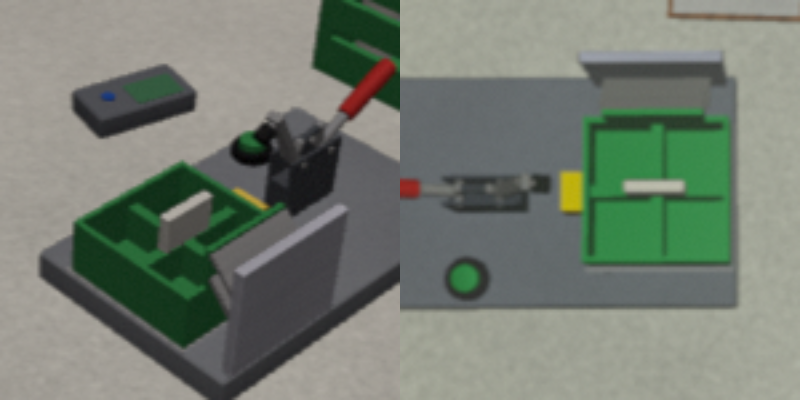

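The rack stands flat on the square with the strip behind the cleat, and the yellow lug points at the clamp (top crop (571,192)). Now I'll grip the handle and close it.

>>> servo_tool(increments=[[0.6, 0, 1.6, 0, 0, 0, -1], [0.6, 0, 4, 0, 0, 0, -1], [0, 0, 4, 0, 0, 0, -1], [0, 0, 4, 0, 0, 0, -1], [0, 0, 0, 0, 0, 0, -1]])

```text
clock: 21.05
position: [0.5327, 0.3697, 0.1163]
ee_rot: [-0.002, 0.697, 0.717, -0.006]
contact_force: [0.2, -0.4, -0.3]
width: 0.0851
gripper_force: 0.0
```

>>> servo_tool(increments=[[0, 0, 0, 0, 0, 0, 1], [0, 0, 0, 0, 0, 0, 1], [0, 0, 0, 0, 0, 0, 1], [0, 0, 0, 0, 0, 0, 1], [0, 0, 0, 0, 0, 0, 1]], squeeze=30)

```text
clock: 21.55
position: [0.5338, 0.374, 0.123]
ee_rot: [-0.002, 0.696, 0.718, -0.001]
contact_force: [-6.6, 1.9, 3.1]
width: 0.0192
gripper_force: 29.3
```

>>> servo_tool(increments=[[0, 0, 0, 0, 0, 0, 1], [0, 0, 0, 0, 0, 0, 1], [0, 0, 0, 0, 0, 0, 1], [0, 0, 0, 0, 0, 0, 1], [0, 0, 0, 0, 0, 0, 1]])

```text
clock: 22.05
position: [0.5338, 0.3741, 0.1229]
ee_rot: [-0.002, 0.696, 0.718, -0.001]
contact_force: [-5.7, 2.8, 3.8]
width: 0.0191
gripper_force: 29.2
```

>>> servo_tool(increments=[[-0.48, 0, -0.95, 0, 0, 0, 1], [-0.59, 0, -0.88, 0, 0, 0, 1], [-0.71, 0, -0.8, 0, 0, 0, 1], [-0.8, 0, -0.7, 0, 0, 0, 1], [-0.88, 0, -0.59, 0, 0, 0, 1]])

```text
clock: 22.55
position: [0.535, 0.3382, 0.1605]
ee_rot: [-0.002, 0.696, 0.718, -0.002]
contact_force: [-5.2, 1.6, -8.0]
width: 0.0192
gripper_force: 34.9
```

>>> servo_tool(increments=[[-0.96, 0, -0.48, 0, 0, 0, 1], [-1.0, 0, -0.35, 0, 0, 0, 1], [0, 0, 0, 0, 0, 0, 1], [-1.04, 0, -0.22, 0, 0, 0, 1], [0, 0, 0, 0, 0, 0, 1]])

```text
clock: 23.05
position: [0.5359, 0.309, 0.1708]
ee_rot: [-0.002, 0.697, 0.717, -0.001]
contact_force: [-5.2, 4.6, -6.2]
width: 0.019
gripper_force: 34.5
```

>>> servo_tool(increments=[[-1.06, 0, -0.09, 0, 0, 0, 1], [0, 0, 0, 0, 0, 0, 1], [-1.07, 0, 0.05, 0, 0, 0, 1], [0, 0, 0, 0, 0, 0, 1], [0, 0, 0, 0, 0, 0, 1]])

```text
clock: 23.55
position: [0.5367, 0.2867, 0.1714]
ee_rot: [-0.001, 0.696, 0.718, -0.002]
contact_force: [-5.9, 1.3, -4.7]
width: 0.019
gripper_force: 34.3
```

>>> servo_tool(increments=[[-0.2, 0, 0, 0, 0, 0, 1], [-0.2, 0, 0, 0, 0, 0, 1], [0, 0, 0, 0, 0, 0, 1], [0, 0, 0, 0, 0, 0, 1], [0, 0, 0, 0, 0, 0, 1]])

```text
clock: 24.05
position: [0.5369, 0.2826, 0.1709]
ee_rot: [-0.001, 0.696, 0.718, -0.002]
contact_force: [-6.5, 0.6, -7.1]
width: 0.0189
gripper_force: 34.1
```

>>> servo_tool(increments=[[-0.2, 0, 0, 0, 0, 0, 1], [-0.2, 0, 0, 0, 0, 0, 1], [-0.2, 0, 0, 0, 0, 0, 1], [0, 0, 0, 0, 0, 0, 1], [0, 0, 0, 0, 0, 0, 1]])

```text
clock: 24.55
position: [0.5369, 0.2822, 0.1708]
ee_rot: [-0.005, 0.697, 0.717, 0.002]
contact_force: [-5.2, 14.5, -9.2]
width: 0.0191
gripper_force: 33.7
```

```bash
python3 - <<'E'
from h import *
im=[snap(n,n+'6.png') for n in('scene','top')]
s=manip.get_state();print(s['position'],s['contact_force'],s['width'])
cv2.imwrite('pics/i.png',cv2.resize(im[0][130:270,360:500],(560,560),interpolation=2)[:,:,::-1])
E
```

```text
[0.53684666 0.28220641 0.1708368 ] [-5.61295545 14.18070925 -9.74300335] 0.01929814398222219
```

View pics/i.png

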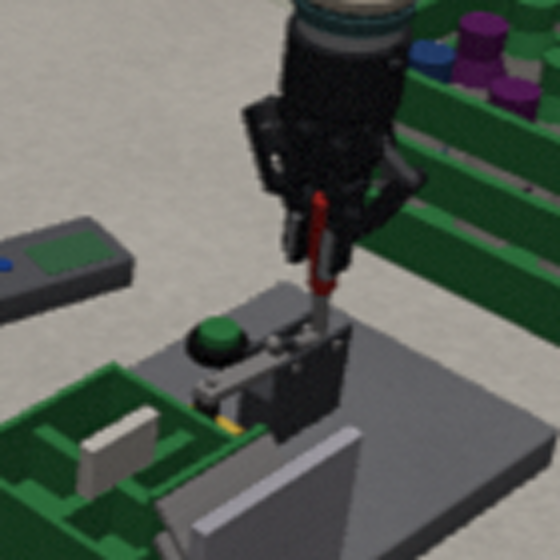

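The clamp is shut: the arm is level on the lug and the handle is against its stop with 14 N. I'll let go, rise and turn the tool for the bottles.

>>> servo_tool(increments=[[0.4, 0, 0, 0, 0, 0, -1], [0, 0, 0, 0, 0, 0, -1], [0, 0, 0, 0, 0, 0, -1], [0, 0, -3, 0, 0, 0, -1], [0, 0, -4, 0, 0, 0, -1]])

```text
clock: 25.15
position: [0.5385, 0.2799, 0.2412]
ee_rot: [-0.0, 0.697, 0.718, -0.002]
contact_force: [0.2, 0.1, 0.3]
width: 0.0849
gripper_force: 0.0
```

>>> servo_tool(increments=[[0, 0, -4, 0, 0, 8.5, -1], [0, 0, 0, 0, 0, 8.5, -1], [0, 0, 0, 0, 0, 8.5, -1], [0, 0, 0, 0, 0, 8.5, -1], [0, 0, 0, 0, 0, 8.5, -1]])

```text
clock: 25.65
position: [0.5399, 0.2804, 0.283]
ee_rot: [0.001, 0.911, 0.413, 0.001]
contact_force: [-0.4, 0.2, -0.2]
width: 0.0854
gripper_force: 0.0
```

>>> servo_tool(increments=[[0, 0, 0, 0, 0, 8.5, -1], [0, 0, 0, 0, 0, 8.5, -1], [0, 0, 0, 0, 0, 8.5, -1], [0, 0, 0, 0, 0, 8.5, -1], [0, 0, 0, 0, 0, 8.5, -1]])

```text
clock: 26.15
position: [0.5399, 0.2804, 0.2829]
ee_rot: [0.0, 0.998, 0.055, 0.001]
contact_force: [-0.2, -0.2, 0.8]
width: 0.0854
gripper_force: 0.0
```

>>> servo_tool(increments=[[0, 0, 0, 0, 0, 5, -1], [0, 4.5, 0, 0, 0, 0, -1], [0, 4.5, 0, 0, 0, 0, -1], [0, 4.5, 0, 0, 0, 0, -1], [0, 4.5, 0, 0, 0, 0, -1]])

```text
clock: 26.65
position: [0.5449, 0.0989, 0.2829]
ee_rot: [0.001, 1.0, 0.015, 0.001]
contact_force: [0.8, 0.3, 0.5]
width: 0.0855
gripper_force: 0.0
```

```bash
cat >> h.py <<'E'
HUE={'blue':(100,125),'purple':(135,165),'green':(50,80),'orange':(5,20)}
def bottles():
    out={}
    im={n:optics.get_image(n) for n in('scene','top')}
    for n in im:
        hs=cv2.cvtColor(im[n],cv2.COLOR_RGB2HSV)
        for r in finder.silhouettes('bottle0',n):
            if r['p']<.3: continue
            m=r['region']; u,v,w,h=r['box']
            best=None
            for k,(a,b) in HUE.items():
                q=m&(hs[...,0]>=a)&(hs[...,0]<=b)&(hs[...,1]>110)
                if best is None or q.sum()>best[1]: best=(k,q.sum(),q)
            k=best[0]; ys,xs=np.where(m)
            if n=='top':
                # cap: brightest-coloured saturated part; topmost end = away from image nadir
                out.setdefault(k,{})['top']=(u,v,w,h,round(r['p'],2))
            else: out.setdefault(k,{})['scene']=(u,v,w,h,round(r['p'],2))
    return out,im
E
python3 - <<'E'
from h import *
np.set_printoptions(precision=4,suppress=True)
o,im=bottles()
for k in o: print(k,{n:np.round(v,1) for n,v in o[k].items()})
for n in im: cv2.imwrite('pics/%s7.png'%n,im[n][:,:,::-1])
cv2.imwrite('pics/j.png',np.hstack([cv2.resize(im['scene'][240:400,150:310],(400,400)),cv2.resize(im['top'][200:300,380:480],(400,400))])[:,:,::-1])
s=manip.get_state();print(s['position'],s['ee_rot'],s['qpos'],s['contact_force'])
E
```

```text
green {'scene': array([390. , 254.4,  88.4,  69.8,   0.7]), 'top': array([450.7, 233.2,  28.6,  23.7,   0.9])}
purple {'scene': array([263.1, 322. ,  25.7,  51.3,   0.8]), 'top': array([408.6, 242.7,  19.8,  18.4,   0.9])}
blue {'scene': array([381.7, 348.9,  36.4,  51.5,   0.7]), 'top': array([451.5, 280.8,  25. ,  18.9,   0.8])}
orange {'scene': array([239.8, 303.9,  27. ,  56. ,   0.6])}
[0.545  0.0998 0.2828] [0.0001 0.9999 0.0136 0.0009] [ 0.0558  0.2219  1.4721 -0.0003  1.4457  1.5994] [ 0.6031  0.3502 -0.7542]
```

View pics/j.png

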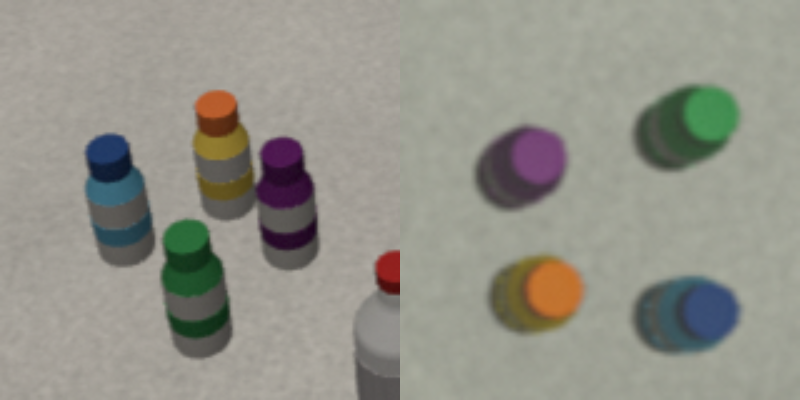

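All four bottles stand upright, with cap centres in the top view at purple (414,239), green (457,228), orange (418,272) and blue (457,278).

```bash
cat >> h.py <<'E'
def caps(im,box=(395,210,490,310)):
    a,b,c,d=box; hs=cv2.cvtColor(im,cv2.COLOR_RGB2HSV)[b:d,a:c]; out={}
    for k,(l,u) in HUE.items():
        m=((hs[...,0]>=l)&(hs[...,0]<=u)&(hs[...,1]>80)); 
        if m.sum()<30: continue
        v=hs[...,2][m]; t=.75*np.percentile(v,90); m&=hs[...,2]>t
        n,_,st,ce=cv2.connectedComponentsWithStats(m.astype(np.uint8)); i=1+np.argmax(st[1:,4])
        uv=ce[i]+[a,b]; out[k]=(uv.round(1),st[i,4],atz('top',uv,.125)[:2].round(4))
    return out
E
python3 - <<'E'
from h import *
o=caps(cv2.imread('pics/top7.png')[:,:,::-1])
for k in o: print(k,o[k], proj('scene',[*o[k][2],.125]).round(1), rel([*o[k][2],.283]))
x0,y0,t=.5445,.1005,.031
for l in [(.037,.037),(.037,-.037),(-.037,.037),(-.037,-.037)]: print(l,x0+l[0]-t*l[1],y0+t*l[0]+l[1])
E
```

```text
blue (array([457. , 277.4]), np.int32(149), array([ 0.4324, -0.3785])) [194.7 298.7] (array([-1.256e+01,  4.751e+01, -3.000e-02]), np.float64(1.56))
purple (array([414. , 238.8]), np.int32(135), array([ 0.5305, -0.2654])) [264.1 299.9] (array([-2.440e+00,  3.647e+01, -1.000e-02]), np.float64(1.56))
green (array([457.2, 228. ]), np.int32(143), array([ 0.5623, -0.3787])) [226.2 333.8] (array([ 4.300e-01,  4.788e+01, -1.000e-02]), np.float64(1.56))
orange (array([418.4, 271.8]), np.int32(162), array([ 0.4441, -0.2779])) [237.6 281.4] (array([-1.112e+01,  3.749e+01, -3.000e-02]), np.float64(1.56))
(0.037, 0.037) 0.580353 0.138647
(0.037, -0.037) 0.582647 0.06464700000000001
(-0.037, 0.037) 0.5063529999999999 0.136353
(-0.037, -0.037) 0.508647 0.06235300000000001
```

Predicted scene positions agree with the picture. Picking the purple bottle.

>>> servo_tool(increments=[[-0.3, 4.5, 0, 0, 0, 0, -1], [-0.3, 4.6, 0, 0, 0, 0, -1], [-0.3, 4.6, 0, 0, 0, 0, -1], [-0.3, 4.6, 0, 0, 0, 0, -1], [-0.3, 4.6, 0, 0, 0, 0, -1]])

```text
clock: 27.35
position: [0.537, -0.1284, 0.2825]
ee_rot: [0.0, 1.0, 0.016, 0.001]
contact_force: [1.9, -0.2, -1.0]
width: 0.0857
gripper_force: 0.0
```

>>> servo_tool(increments=[[-0.3, 4.6, 0, 0, 0, 0, -1], [-0.3, 4.6, 0, 0, 0, 0, -1], [-0.34, 4.37, 0, 0, 0, 0, -1], [0, 0, 0, 0, 0, 0, -1], [0, 0, 0, 0, 0, 0, -1]])

```text
clock: 27.85
position: [0.5318, -0.2637, 0.2818]
ee_rot: [-0.0, 1.0, 0.015, 0.0]
contact_force: [0.3, 0.8, 0.1]
width: 0.0858
gripper_force: 0.0
```

```bash
python3 - <<'E'
from h import *
print(rel([.5305,-.2654,.107]))
E
```

```text
(array([-0.14,  0.18, 17.48]), np.float64(1.71))
```

>>> servo_tool(increments=[[-0.1, 0.2, 3.5, 0, 0, 0, -1], [0, 0, 4, 0, 0, 0, -1], [0, 0, 4, 0, 0, 0, -1], [0, 0, 4, 0, 0, 0, -1], [0, 0, 2, 0, 0, 0, -1]])

```text
clock: 28.35
position: [0.5291, -0.2621, 0.1039]
ee_rot: [-0.002, 1.0, 0.017, -0.002]
contact_force: [-0.5, 0.2, 0.1]
width: 0.0853
gripper_force: 0.0
```

>>> servo_tool(increments=[[0, 0, 0, 0, 0, 0, 0], [0, 0, 0, 0, 0, 0, 1], [0, 0, 0, 0, 0, 0, 1], [0, 0, 0, 0, 0, 0, 1], [0, 0, 0, 0, 0, 0, 1]], squeeze=30)

```text
clock: 28.85
position: [0.5317, -0.2664, 0.1092]
ee_rot: [0.001, 1.0, 0.015, 0.002]
contact_force: [0.6, 0.2, 6.2]
width: 0.0371
gripper_force: 30.6
```

>>> servo_tool(increments=[[0, 0, 0, 0, 0, 0, 1], [0, 0, 0, 0, 0, 0, 1], [0, 0, -1, 0, 0, 0, 1], [0, 0, -3, 0, 0, 0, 1], [0, 0, -4, 0, 0, 0, 1]])

```text
clock: 29.35
position: [0.5285, -0.265, 0.186]
ee_rot: [-0.002, 1.0, 0.015, -0.003]
contact_force: [0.1, -0.1, -2.1]
width: 0.0369
gripper_force: 30.7
```

>>> servo_tool(increments=[[0, 0, -4, 0, 0, 0, 1], [0, 0, -4, 0, 0, 0, 1], [0, 0, 0, 0, 0, 0, 1], [0, 0, 0, 0, 0, 0, 1], [0, 0, 0, 0, 0, 0, 1]])

```text
clock: 29.85
position: [0.5291, -0.2653, 0.2653]
ee_rot: [-0.001, 1.0, 0.015, -0.002]
contact_force: [0.1, 0.1, -1.5]
width: 0.0371
gripper_force: 30.8
```

```bash
python3 - <<'E'
from h import *
print(rel([.580,.1385,.267]))
E
```

```text
(array([  6.31, -40.21,  -0.11]), np.float64(1.73))
```

>>> servo_tool(increments=[[0.7, -3.5, 0, 0, 0, 0, 1], [0.7, -4.6, 0, 0, 0, 0, 1], [0.7, -4.6, 0, 0, 0, 0, 1], [0.7, -4.6, 0, 0, 0, 0, 1], [0.7, -4.6, 0, 0, 0, 0, 1]])

```text
clock: 30.35
position: [0.5574, -0.0441, 0.2646]
ee_rot: [-0.0, 1.0, 0.015, -0.002]
contact_force: [1.9, 0.6, -2.7]
width: 0.0373
gripper_force: 31.1
```

>>> servo_tool(increments=[[0.7, -4.6, 0, 0, 0, 0, 1], [0.7, -4.6, 0, 0, 0, 0, 1], [0.7, -4.6, 0, 0, 0, 0, 1], [0.7, -4.5, 0, 0, 0, 0, 1], [0, 0, 0, 0, 0, 0, 1]])

```text
clock: 30.85
position: [0.5801, 0.1438, 0.2643]
ee_rot: [-0.002, 1.0, 0.018, -0.002]
contact_force: [-0.1, -0.9, -3.0]
width: 0.0368
gripper_force: 31.3
```

```bash
python3 - <<'E'
from h import *
im=[snap(n,n+'8.png') for n in('scene','top')]
print(rel([.580,.1385,.155]))
cv2.imwrite('pics/k.png',np.hstack([cv2.resize(im[0][150:310,310:470],(400,400)),cv2.resize(im[1][160:310,170:320],(400,400))])[:,:,::-1])
E
```

```text
(array([ 6.000e-02, -1.000e-02,  1.096e+01]), np.float64(1.89))
```

View pics/k.png

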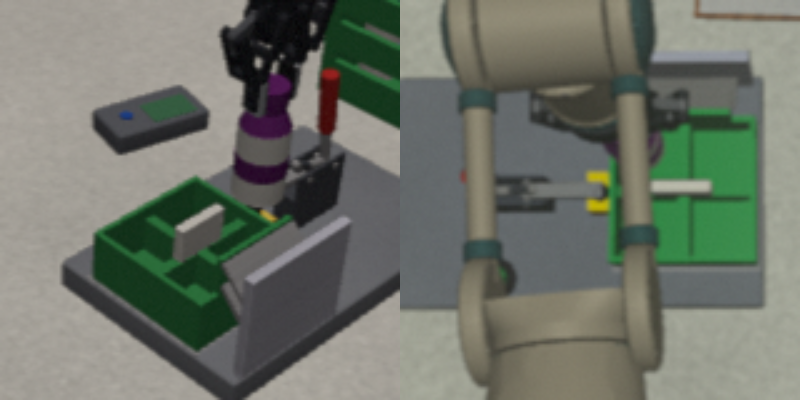

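The pad rests on the yellow lug, and the purple bottle hangs upright over the rear +y compartment. Lowering it.

>>> servo_tool(increments=[[0, 0, 1.5, 0, 0, 0, 1], [0, 0, 1.5, 0, 0, 0, 1], [0, 0, 1.5, 0, 0, 0, 1], [0, 0, 1.0, 0, 0, 0, 1], [0, 0, 0.5, 0, 0, 0, 1]])

```text
clock: 31.45
position: [0.5801, 0.1363, 0.2052]
ee_rot: [0.0, 1.0, 0.014, -0.002]
contact_force: [0.3, 0.6, -2.5]
width: 0.037
gripper_force: 31.3
```

>>> servo_tool(increments=[[0, 0, 1.0, 0, 0, 0, 1], [0, 0, 1.0, 0, 0, 0, 1], [0, 0, 1.0, 0, 0, 0, 1], [0, 0, 1.0, 0, 0, 0, 1], [0, 0, 0.5, 0, 0, 0, 1]])

```text
clock: 31.95
position: [0.5804, 0.1378, 0.1606]
ee_rot: [0.0, 1.0, 0.015, -0.001]
contact_force: [-0.3, 0.4, -2.6]
width: 0.037
gripper_force: 31.3
```

>>> servo_tool(increments=[[0, 0, 0.2, 0, 0, 0, 1], [0, 0, 0.2, 0, 0, 0, 1], [0, 0, 0, 0, 0, 0, 1], [0, 0, 0, 0, 0, 0, 1], [0, 0, 0, 0, 0, 0, 1]])

```text
clock: 32.45
position: [0.5813, 0.1378, 0.1584]
ee_rot: [-0.0, 1.0, 0.015, 0.0]
contact_force: [-0.4, -0.7, -1.6]
width: 0.0368
gripper_force: 31.3
```

>>> servo_tool(increments=[[0, 0, 0.2, 0, 0, 0, 1], [0, 0, 0.1, 0, 0, 0, 1], [0, 0, 0, 0, 0, 0, 1], [0, 0, 0, 0, 0, 0, 1], [0, 0, 0, 0, 0, 0, 1]])

```text
clock: 32.95
position: [0.5811, 0.1378, 0.1553]
ee_rot: [0.0, 1.0, 0.015, 0.0]
contact_force: [-1.5, -0.2, 1.0]
width: 0.0368
gripper_force: 31.5
```

>>> servo_tool(increments=[[0, 0, 0, 0, 0, 0, -0.3], [0, 0, 0, 0, 0, 0, -0.3], [0, 0, 0, 0, 0, 0, -0.3], [0, 0, -2, 0, 0, 0, -0.3], [0, 0, -4, 0, 0, 0, -0.3]])

```text
clock: 33.45
position: [0.5788, 0.1375, 0.2122]
ee_rot: [0.0, 1.0, 0.015, -0.004]
contact_force: [0.7, -0.5, 0.1]
width: 0.0555
gripper_force: 0.0
```

>>> servo_tool(increments=[[0, 0, -4, 0, 0, 0, -0.3], [0, 0, -3, 0, 0, 0, -0.3], [-1.5, 4.5, 0, 0, 0, 0, -1], [-1.5, 4.5, 0, 0, 0, 0, -1], [-1.5, 4.5, 0, 0, 0, 0, -1]])

```text
clock: 33.95
position: [0.5398, 0.0004, 0.2854]
ee_rot: [0.0, 1.0, 0.016, 0.001]
contact_force: [-0.0, -0.7, -0.5]
width: 0.0855
gripper_force: 0.0
```

>>> servo_tool(increments=[[-1.5, 4.5, 0, 0, 0, 0, -1], [-1.5, 4.5, 0, 0, 0, 0, -1], [-1.5, 4.5, 0, 0, 0, 0, -1], [0, 0, 0, 0, 0, 0, -1], [0, 0, 0, 0, 0, 0, -1]])

```text
clock: 34.45
position: [0.4991, -0.1356, 0.285]
ee_rot: [-0.0, 1.0, 0.014, 0.0]
contact_force: [0.1, 0.6, -0.1]
width: 0.0852
gripper_force: 0.0
```

```bash
python3 - <<'E'
from h import *
im=snap('top','top9.png'); o=caps(im)
for k in o: print(k,o[k])
optics.get_image('scene');r=finder.silhouettes('bottle0','scene');print([(np.round(q['box']),round(q['p'],2)) for q in r])
if 'orange' in o: print(rel([*o['orange'][2],.107]))
print(manip.get_state()['position'],proj('scene',[.580,.138,.171]))
E
```

```text
blue (array([457. , 277.3]), np.int32(148), array([ 0.4327, -0.3786]))
green (array([457.2, 228. ]), np.int32(142), array([ 0.5624, -0.3788]))
orange (array([418.4, 271.8]), np.int32(161), array([ 0.4441, -0.278 ]))
[(array([227., 353.,  31.,  55.]), 0.87), (array([238., 304.,  27.,  55.]), 0.77), (array([408., 236.,  21.,  34.]), 0.56), (array([196., 322.,  26.,  51.]), 0.55)]
(array([-6.02, 14.27, 17.79]), np.float64(1.83))
[ 0.49965191 -0.13358678  0.28499277] [413.20798747 222.48429288]
```

Purple stands in the rack. Now orange.

>>> servo_tool(increments=[[-1.5, 3.5, 0, 0, 0, 0, -1], [-1.5, 3.6, 0, 0, 0, 0, -1], [-1.5, 3.6, 0, 0, 0, 0, -1], [-1.5, 3.6, 0, 0, 0, 0, -1], [0, 0, 0, 0, 0, 0, -1]])

```text
clock: 35.1
position: [0.4433, -0.2823, 0.2848]
ee_rot: [0.001, 1.0, 0.014, -0.0]
contact_force: [-0.1, 0.8, -0.4]
width: 0.0853
gripper_force: 0.0
```

>>> servo_tool(increments=[[0, 0, 3.8, 0, 0, 0, -1], [0, 0, 4, 0, 0, 0, -1], [0, 0, 4, 0, 0, 0, -1], [0, 0, 4, 0, 0, 0, -1], [0, 0, 2, 0, 0, 0, -1]])

```text
clock: 35.6
position: [0.443, -0.276, 0.1038]
ee_rot: [-0.002, 1.0, 0.017, -0.002]
contact_force: [0.2, 0.9, -0.6]
width: 0.0851
gripper_force: 0.0
```

>>> servo_tool(increments=[[0, 0, 0, 0, 0, 0, 0], [0, 0, 0, 0, 0, 0, 1], [0, 0, 0, 0, 0, 0, 1], [0, 0, 0, 0, 0, 0, 1], [0, 0, 0, 0, 0, 0, 1]])

```text
clock: 36.1
position: [0.4449, -0.2798, 0.1089]
ee_rot: [0.001, 1.0, 0.015, 0.002]
contact_force: [0.2, 2.1, 6.0]
width: 0.0369
gripper_force: 30.1
```

>>> servo_tool(increments=[[0, 0, 0, 0, 0, 0, 1], [0, 0, 0, 0, 0, 0, 1], [0, 0, -1, 0, 0, 0, 1], [0, 0, -3, 0, 0, 0, 1], [0, 0, -4, 0, 0, 0, 1]])

```text
clock: 36.6
position: [0.442, -0.2787, 0.1864]
ee_rot: [-0.001, 1.0, 0.015, -0.002]
contact_force: [1.0, 0.0, -3.1]
width: 0.037
gripper_force: 31.0
```

>>> servo_tool(increments=[[0, 0, -4, 0, 0, 0, 1], [0, 0, -4, 0, 0, 0, 1], [0, 0, 0, 0, 0, 0, 1], [0, 0, 0, 0, 0, 0, 1], [0, 0, 0, 0, 0, 0, 1]])

```text
clock: 37.1
position: [0.4425, -0.2789, 0.2655]
ee_rot: [-0.001, 1.0, 0.015, -0.001]
contact_force: [-0.3, 0.3, -2.8]
width: 0.0366
gripper_force: 31.1
```

```bash
python3 - <<'E'
from h import *
print(rel([.5065,.1365,.267]))
E
```

```text
(array([  7.65, -41.32,  -0.08]), np.float64(1.74))
```

>>> servo_tool(increments=[[0.8, -4.1, 0, 0, 0, 0, 1], [0.8, -4.6, 0, 0, 0, 0, 1], [0.8, -4.6, 0, 0, 0, 0, 1], [0.9, -4.6, 0, 0, 0, 0, 1], [0.9, -4.6, 0, 0, 0, 0, 1]])

```text
clock: 37.6
position: [0.4776, -0.0515, 0.265]
ee_rot: [-0.0, 1.0, 0.015, -0.002]
contact_force: [1.9, -0.3, -2.8]
width: 0.0367
gripper_force: 31.1
```

>>> servo_tool(increments=[[0.9, -4.7, 0, 0, 0, 0, 1], [0.9, -4.7, 0, 0, 0, 0, 1], [0.9, -4.7, 0, 0, 0, 0, 1], [0.75, -4.7, 0, 0, 0, 0, 1], [0, 0, 0, 0, 0, 0, 1]])

```text
clock: 38.1
position: [0.5068, 0.1414, 0.2646]
ee_rot: [-0.002, 1.0, 0.018, -0.002]
contact_force: [-0.8, -0.5, -2.3]
width: 0.037
gripper_force: 31.6
```

>>> servo_tool(increments=[[0, 0, 0, 0, 0, 0, 1], [0, 0, 1, 0, 0, 0, 1], [0, 0, 1, 0, 0, 0, 1], [0, 0, 1, 0, 0, 0, 1], [0, 0, 0, 0, 0, 0, 1]])

```text
clock: 38.6
position: [0.5061, 0.1344, 0.2347]
ee_rot: [0.0, 1.0, 0.014, -0.002]
contact_force: [-0.3, -0.3, -2.8]
width: 0.0369
gripper_force: 31.6
```

```bash
python3 - <<'E'
from h import *
print(rel([.5065,.1365,.155]))
E
```

```text
(array([ 0.08, -0.22,  7.97]), np.float64(1.64))
```

>>> servo_tool(increments=[[0, -0.2, 1.5, 0, 0, 0, 1], [0, 0, 1.0, 0, 0, 0, 1], [0, 0, 1.0, 0, 0, 0, 1], [0, 0, 1.0, 0, 0, 0, 1], [0, 0, 1.0, 0, 0, 0, 1]])

```text
clock: 39.1
position: [0.5075, 0.1375, 0.1813]
ee_rot: [0.0, 1.0, 0.015, 0.0]
contact_force: [0.4, 0.7, -2.4]
width: 0.0368
gripper_force: 31.6
```

>>> servo_tool(increments=[[0, 0, 1.0, 0, 0, 0, 1], [0, 0, 0.7, 0, 0, 0, 1], [0, 0, 0.4, 0, 0, 0, 1], [0, 0, 0.2, 0, 0, 0, 1], [0, 0, 0, 0, 0, 0, 1]])

```text
clock: 39.6
position: [0.5076, 0.1376, 0.1589]
ee_rot: [0.0, 1.0, 0.015, 0.0]
contact_force: [0.2, -0.4, -3.3]
width: 0.037
gripper_force: 31.6
```

>>> servo_tool(increments=[[0, 0, 0.1, 0, 0, 0, 1], [0, 0, 0, 0, 0, 0, 1], [0, 0, 0, 0, 0, 0, 1], [0, 0, 0, 0, 0, 0, 1], [0, 0, 0, 0, 0, 0, 1]])

```text
clock: 40.1
position: [0.5076, 0.1375, 0.1581]
ee_rot: [0.0, 1.0, 0.015, 0.0]
contact_force: [-0.2, -0.5, -2.2]
width: 0.0367
gripper_force: 31.6
```

>>> servo_tool(increments=[[0, 0, 0.2, 0, 0, 0, 1], [0, 0, 0.1, 0, 0, 0, 1], [0, 0, 0, 0, 0, 0, 1], [0, 0, 0, 0, 0, 0, 1], [0, 0, 0, 0, 0, 0, 1]])

```text
clock: 40.6
position: [0.5076, 0.1376, 0.1552]
ee_rot: [-0.0, 1.0, 0.015, 0.0]
contact_force: [-0.5, 0.6, 0.5]
width: 0.0372
gripper_force: 31.7
```

>>> servo_tool(increments=[[0, 0, 0, 0, 0, 0, -0.3], [0, 0, 0, 0, 0, 0, -0.3], [0, 0, 0, 0, 0, 0, -0.3], [0, 0, -2, 0, 0, 0, -0.3], [0, 0, -4, 0, 0, 0, -0.3]])

```text
clock: 41.1
position: [0.5053, 0.1372, 0.2127]
ee_rot: [0.001, 1.0, 0.015, -0.004]
contact_force: [0.4, -0.8, 0.5]
width: 0.0552
gripper_force: 0.0
```

>>> servo_tool(increments=[[0, 0, -4, 0, 0, 0, -0.3], [0, 0, -3, 0, 0, 0, -0.3], [0.3, 4.6, 0, 0, 0, 0, -1], [0.3, 4.6, 0, 0, 0, 0, -1], [0.3, 4.6, 0, 0, 0, 0, -1]])

```text
clock: 41.6
position: [0.5208, -0.0012, 0.2855]
ee_rot: [0.0, 1.0, 0.016, 0.001]
contact_force: [1.3, 0.0, 0.0]
width: 0.0854
gripper_force: 0.0
```

>>> servo_tool(increments=[[0.3, 4.6, 0, 0, 0, 0, -1], [0.3, 4.6, 0, 0, 0, 0, -1], [0.3, 4.6, 0, 0, 0, 0, -1], [0.3, 4.6, 0, 0, 0, 0, -1], [0, 0, 0, 0, 0, 0, -1]])

```text
clock: 42.1
position: [0.5388, -0.1896, 0.2843]
ee_rot: [0.002, 1.0, 0.012, -0.0]
contact_force: [0.8, -0.3, -0.3]
width: 0.0854
gripper_force: 0.0
```

```bash
python3 - <<'E'
from h import *
im=snap('top','top10.png'); o=caps(im)
for k in o: print(k,o[k])
optics.get_image('scene');r=finder.silhouettes('bottle0','scene');print([(np.round(q['box']),round(q['p'],2)) for q in r])
if 'green' in o: print(rel([*o['green'][2],.107]))
print(manip.get_state()['position'],proj('scene',[.507,.138,.171]))
E
```

```text
blue (array([457. , 277.4]), np.int32(148), array([ 0.4325, -0.3786]))
green (array([457.3, 228.1]), np.int32(139), array([ 0.5621, -0.379 ]))
[(array([198., 321.,  28.,  53.]), 0.88), (array([226., 355.,  29.,  53.]), 0.7), (array([408., 236.,  27.,  36.]), 0.59)]
(array([ 1.83, 19.66, 17.75]), np.float64(1.7))
[ 0.53803953 -0.1832812   0.2847276 ] [391.79654125 209.0780927 ]
```

>>> servo_tool(increments=[[0.36, 3.9, 0, 0, 0, 0, -1], [0.36, 3.9, 0, 0, 0, 0, -1], [0.36, 3.9, 0, 0, 0, 0, -1], [0.36, 3.9, 0, 0, 0, 0, -1], [0.36, 3.9, 0, 0, 0, 0, -1]])

```text
clock: 42.75
position: [0.563, -0.3771, 0.2855]
ee_rot: [-0.0, 1.0, 0.017, 0.0]
contact_force: [-0.1, 0.3, 0.2]
width: 0.0854
gripper_force: 0.0
```

>>> servo_tool(increments=[[0, 0, 0, 0, 0, 0, -1], [0, 0, 0, 0, 0, 0, -1], [0, 0, 2, 0, 0, 0, -1], [0, 0, 2, 0, 0, 0, -1], [0, 0, 0, 0, 0, 0, -1]])

```text
clock: 43.25
position: [0.5613, -0.3742, 0.2426]
ee_rot: [-0.002, 1.0, 0.017, -0.002]
contact_force: [0.4, -0.2, -0.1]
width: 0.0853
gripper_force: 0.0
```

```bash
python3 - <<'E'
from h import *
print(rel([.5622,-.379,.107]))
E
```

```text
(array([ 0.14,  0.55, 13.56]), np.float64(1.89))
```

>>> servo_tool(increments=[[0, 0.2, 3.7, 0, 0, 0, -1], [0, 0, 4, 0, 0, 0, -1], [0, 0, 4, 0, 0, 0, -1], [0, 0, 2, 0, 0, 0, -1], [0, 0, 0, 0, 0, 0, -1]])

```text
clock: 43.75
position: [0.5611, -0.3771, 0.1057]
ee_rot: [-0.002, 1.0, 0.016, -0.002]
contact_force: [-0.3, 0.2, -0.5]
width: 0.0854
gripper_force: 0.0
```

>>> servo_tool(increments=[[0, 0, 0, 0, 0, 0, 0], [0, 0, 0, 0, 0, 0, 1], [0, 0, 0, 0, 0, 0, 1], [0, 0, 0, 0, 0, 0, 1], [0, 0, 0, 0, 0, 0, 1]])

```text
clock: 44.25
position: [0.5633, -0.3806, 0.1103]
ee_rot: [0.001, 1.0, 0.015, 0.002]
contact_force: [-0.4, 0.4, 7.1]
width: 0.0365
gripper_force: 30.8
```

>>> servo_tool(increments=[[0, 0, 0, 0, 0, 0, 1], [0, 0, 0, 0, 0, 0, 1], [0, 0, -1, 0, 0, 0, 1], [0, 0, -3, 0, 0, 0, 1], [0, 0, -4, 0, 0, 0, 1]])

```text
clock: 44.75
position: [0.5608, -0.379, 0.1866]
ee_rot: [-0.002, 1.0, 0.015, -0.002]
contact_force: [0.3, -0.8, -1.3]
width: 0.0366
gripper_force: 30.5
```

>>> servo_tool(increments=[[0, 0, -4, 0, 0, 0, 1], [0, 0, -4, 0, 0, 0, 1], [0, 0, 0, 0, 0, 0, 1], [0, 0, 0, 0, 0, 0, 1], [0, 0, 0, 0, 0, 0, 1]])

```text
clock: 45.25
position: [0.5614, -0.3794, 0.2663]
ee_rot: [-0.001, 1.0, 0.015, -0.001]
contact_force: [-0.2, 1.0, -3.2]
width: 0.0368
gripper_force: 30.6
```

```bash
python3 - <<'E'
from h import *
print(rel([.5825,.0645,.267]))
E
```

```text
(array([ 3.45e+00, -4.43e+01,  2.00e-02]), np.float64(1.74))
```

>>> servo_tool(increments=[[0.35, -4.4, 0, 0, 0, 0, 1], [0.35, -4.6, 0, 0, 0, 0, 1], [0.35, -4.6, 0, 0, 0, 0, 1], [0.35, -4.6, 0, 0, 0, 0, 1], [0.35, -4.6, 0, 0, 0, 0, 1]])

```text
clock: 45.75
position: [0.5716, -0.1495, 0.2657]
ee_rot: [-0.001, 1.0, 0.015, -0.002]
contact_force: [0.9, -0.1, -1.7]
width: 0.0369
gripper_force: 30.8
```

>>> servo_tool(increments=[[0.35, -4.6, 0, 0, 0, 0, 1], [0.35, -4.6, 0, 0, 0, 0, 1], [0.35, -4.6, 0, 0, 0, 0, 1], [0.35, -4.6, 0, 0, 0, 0, 1], [0.3, -2.0, 0, 0, 0, 0, 1]])

```text
clock: 46.25
position: [0.5819, 0.057, 0.2658]
ee_rot: [-0.001, 1.0, 0.017, -0.002]
contact_force: [0.7, -0.6, -0.7]
width: 0.0372
gripper_force: 31.0
```

>>> servo_tool(increments=[[0, -1.1, 0, 0, 0, 0, 1], [0, 0, 0, 0, 0, 0, 1], [0, 0, 1, 0, 0, 0, 1], [0, 0, 1, 0, 0, 0, 1], [0, 0, 0, 0, 0, 0, 1]])

```text
clock: 46.75
position: [0.5819, 0.0624, 0.2454]
ee_rot: [0.0, 1.0, 0.014, -0.002]
contact_force: [-0.4, 0.4, -1.7]
width: 0.0367
gripper_force: 30.9
```

```bash
python3 - <<'E'
from h import *
print(rel([.5825,.0645,.156]))
E
```

```text
(array([ 0.11, -0.21,  8.94]), np.float64(1.63))
```

>>> servo_tool(increments=[[0, -0.1, 1.5, 0, 0, 0, 1], [0, 0, 1.5, 0, 0, 0, 1], [0, 0, 1.0, 0, 0, 0, 1], [0, 0, 1.0, 0, 0, 0, 1], [0, 0, 1.0, 0, 0, 0, 1]])

```text
clock: 47.25
position: [0.5835, 0.0644, 0.1875]
ee_rot: [0.0, 1.0, 0.015, 0.0]
contact_force: [-0.3, 1.5, -1.1]
width: 0.0371
gripper_force: 31.0
```

>>> servo_tool(increments=[[0, 0, 1.0, 0, 0, 0, 1], [0, 0, 1.0, 0, 0, 0, 1], [0, 0, 0.4, 0, 0, 0, 1], [0, 0, 0.2, 0, 0, 0, 1], [0, 0, 0, 0, 0, 0, 1]])

```text
clock: 47.75
position: [0.5833, 0.0649, 0.1619]
ee_rot: [0.0, 1.0, 0.015, 0.0]
contact_force: [0.5, -0.7, -1.1]
width: 0.0365
gripper_force: 31.0
```

>>> servo_tool(increments=[[0, 0, 0.2, 0, 0, 0, 1], [0, 0, 0, 0, 0, 0, 1], [0, 0, 0, 0, 0, 0, 1], [0, 0, 0, 0, 0, 0, 1], [0, 0, 0, 0, 0, 0, 1]])

```text
clock: 48.25
position: [0.5833, 0.0648, 0.1601]
ee_rot: [0.0, 1.0, 0.015, 0.0]
contact_force: [-0.8, 0.4, -2.1]
width: 0.0365
gripper_force: 31.0
```

>>> servo_tool(increments=[[0, 0, 0.2, 0, 0, 0, 1], [0, 0, 0.2, 0, 0, 0, 1], [0, 0, 0, 0, 0, 0, 1], [0, 0, 0, 0, 0, 0, 1], [0, 0, 0, 0, 0, 0, 1]])

```text
clock: 48.75
position: [0.5834, 0.0649, 0.1564]
ee_rot: [0.0, 1.0, 0.015, 0.0]
contact_force: [-0.5, -0.1, 2.6]
width: 0.0365
gripper_force: 31.3
```

>>> servo_tool(increments=[[0, 0, 0, 0, 0, 0, -0.3], [0, 0, 0, 0, 0, 0, -0.3], [0, 0, 0, 0, 0, 0, -0.3], [0, 0, -2, 0, 0, 0, -0.3], [0, 0, -4, 0, 0, 0, -0.3]])

```text
clock: 49.25
position: [0.581, 0.0648, 0.2131]
ee_rot: [-0.0, 1.0, 0.015, -0.004]
contact_force: [0.7, -0.3, 0.0]
width: 0.0554
gripper_force: 0.0
```

>>> servo_tool(increments=[[0, 0, -4, 0, 0, 0, -0.3], [0, 0, -3, 0, 0, 0, -0.3], [-1.6, 4.4, 0, 0, 0, 0, -1], [-1.6, 4.4, 0, 0, 0, 0, -1], [-1.6, 4.4, 0, 0, 0, 0, -1]])

```text
clock: 49.75
position: [0.5389, -0.0696, 0.2862]
ee_rot: [0.0, 1.0, 0.016, 0.0]
contact_force: [0.7, -0.8, 0.6]
width: 0.0852
gripper_force: 0.0
```

>>> servo_tool(increments=[[-1.6, 4.4, 0, 0, 0, 0, -1], [-1.6, 4.4, 0, 0, 0, 0, -1], [-1.6, 4.4, 0, 0, 0, 0, -1], [0, 0, 0, 0, 0, 0, -1], [0, 0, 0, 0, 0, 0, -1]])

```text
clock: 50.25
position: [0.495, -0.2027, 0.2858]
ee_rot: [-0.0, 1.0, 0.014, -0.0]
contact_force: [0.1, 0.7, -0.0]
width: 0.0852
gripper_force: 0.0
```

```bash
python3 - <<'E'
from h import *
im=snap('top','top11.png'); o=caps(im)
for k in o: print(k,o[k])
optics.get_image('scene');r=finder.silhouettes('bottle0','scene');print([(np.round(q['box']),round(q['p'],2)) for q in r])
if 'blue' in o: print(rel([*o['blue'][2],.107]))
E
```

```text
blue (array([458. , 287.2]), np.int32(148), array([ 0.407 , -0.3812]))
[(array([388., 248.,  23.,  40.]), 0.97), (array([408., 234.,  19.,  33.]), 0.92), (array([389., 224.,  20.,  36.]), 0.81), (array([190., 315.,  29.,  51.]), 0.72)]
(array([-9.45, 17.77, 17.88]), np.float64(1.83))
```

The blue bottle was knocked aside by about 26 mm. I'll move near and measure again.

>>> servo_tool(increments=[[-1.9, 3.5, 0, 0, 0, 0, -1], [-1.9, 3.5, 0, 0, 0, 0, -1], [-1.9, 3.6, 0, 0, 0, 0, -1], [-1.9, 3.6, 0, 0, 0, 0, -1], [-1.9, 0, 0, 0, 0, 0, -1]])

```text
clock: 50.9
position: [0.4051, -0.3497, 0.2855]
ee_rot: [0.001, 1.0, 0.015, 0.0]
contact_force: [0.1, 2.0, -0.7]
width: 0.0855
gripper_force: 0.0
```

```bash
python3 - <<'E'
from h import *
im=snap('top','top12.png'); o=caps(im)
for k in o: print(k,o[k])
s=snap('scene','scene12.png');r=finder.silhouettes('bottle0','scene');print([(np.round(q['box']),round(q['p'],2)) for q in r])
print(proj('scene',[.407,-.3812,.125]),proj('scene',[.407,-.3812,0]))
cv2.imwrite('pics/l.png',cv2.resize(s[190:350,150:450],(750,400))[:,:,::-1])
print(rel([.407,-.3812,.107]))
E
```

```text
[(array([193., 317.,  24.,  52.]), 0.88), (array([408., 236.,  20.,  32.]), 0.7), (array([389., 224.,  22.,  33.]), 0.68), (array([387., 249.,  22.,  39.]), 0.56), (array([390., 256.,  85.,  65.]), 0.18)]
[187.92136207 292.90487551] [196.41114702 332.0323028 ]
(array([ 0.12,  3.6 , 17.9 ]), np.float64(1.76))
```

View pics/l.png

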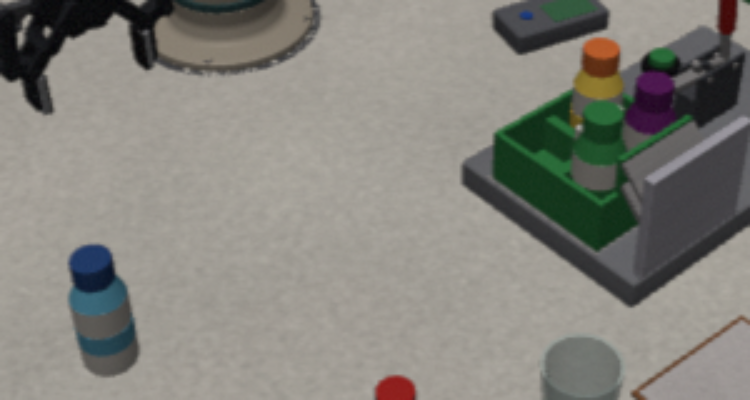

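The blue bottle stands upright (cap at scene (187,291), matching its new position), and three bottles stand in their compartments.

>>> servo_tool(increments=[[0.1, 3.4, 0, 0, 0, 0, -1], [0, 0, 0, 0, 0, 0, -1], [0, 0, 2.0, 0, 0, 0, -1], [0, 0, 2.0, 0, 0, 0, -1], [0, 0, 0, 0, 0, 0, -1]])

```text
clock: 51.55
position: [0.4067, -0.3775, 0.2435]
ee_rot: [-0.003, 1.0, 0.016, -0.002]
contact_force: [0.5, 0.4, 0.4]
width: 0.0857
gripper_force: 0.0
```

>>> servo_tool(increments=[[0, 0, 0, 0, 0, 0, -1], [0, 0, 0, 0, 0, 0, -1], [0, 0, 0, 0, 0, 0, -1], [0, 0, 0, 0, 0, 0, -1], [0, 0, 0, 0, 0, 0, -1]])

```text
clock: 52.05
position: [0.4069, -0.3809, 0.2465]
ee_rot: [0.0, 1.0, 0.015, 0.0]
contact_force: [-0.6, -0.7, 0.7]
width: 0.0853
gripper_force: 0.0
```

```bash
python3 - <<'E'
from h import *
print(rel([.407,-.3812,.107]))
E
```

```text
(array([ 0.  ,  0.02, 13.95]), np.float64(1.74))
```

>>> servo_tool(increments=[[0, 0, 3.9, 0, 0, 0, -1], [0, 0, 4, 0, 0, 0, -1], [0, 0, 4, 0, 0, 0, -1], [0, 0, 2, 0, 0, 0, -1], [0, 0, 0, 0, 0, 0, -1]])

```text
clock: 52.55
position: [0.405, -0.379, 0.104]
ee_rot: [-0.003, 1.0, 0.015, -0.002]
contact_force: [-0.4, 0.7, 0.3]
width: 0.0848
gripper_force: 0.0
```

>>> servo_tool(increments=[[0, 0, 0, 0, 0, 0, 0], [0, 0, 0, 0, 0, 0, 1], [0, 0, 0, 0, 0, 0, 1], [0, 0, 0, 0, 0, 0, 1], [0, 0, 0, 0, 0, 0, 1]])

```text
clock: 53.05
position: [0.4076, -0.3819, 0.1087]
ee_rot: [0.002, 1.0, 0.015, 0.001]
contact_force: [-0.8, -0.2, 6.5]
width: 0.0367
gripper_force: 30.1
```

>>> servo_tool(increments=[[0, 0, 0, 0, 0, 0, 1], [0, 0, 0, 0, 0, 0, 1], [0, 0, -1, 0, 0, 0, 1], [0, 0, -3, 0, 0, 0, 1], [0, 0, -4, 0, 0, 0, 1]])

```text
clock: 53.55
position: [0.4053, -0.379, 0.1859]
ee_rot: [-0.003, 1.0, 0.015, -0.002]
contact_force: [0.6, -1.2, -3.0]
width: 0.037
gripper_force: 30.8
```

>>> servo_tool(increments=[[0, 0, -4, 0, 0, 0, 1], [0, 0, -4, 0, 0, 0, 1], [0, 0, 0, 0, 0, 0, 1], [0, 0, 0, 0, 0, 0, 1], [0, 0, 0, 0, 0, 0, 1]])

```text
clock: 54.05
position: [0.4058, -0.3796, 0.2652]
ee_rot: [-0.002, 1.0, 0.015, -0.001]
contact_force: [-0.2, -1.5, -1.9]
width: 0.0372
gripper_force: 30.9
```

```bash
python3 - <<'E'
from h import *
print(rel([.509,.0625,.267]))
E
```

```text
(array([ 11.66, -43.87,  -0.07]), np.float64(1.75))
```

>>> servo_tool(increments=[[1.2, -4.4, 0, 0, 0, 0, 1], [1.2, -4.6, 0, 0, 0, 0, 1], [1.2, -4.6, 0, 0, 0, 0, 1], [1.2, -4.6, 0, 0, 0, 0, 1], [1.2, -4.6, 0, 0, 0, 0, 1]])

```text
clock: 54.55
position: [0.4587, -0.1487, 0.2648]
ee_rot: [-0.001, 1.0, 0.015, -0.002]
contact_force: [1.7, 0.3, -2.7]
width: 0.0367
gripper_force: 31.2
```

>>> servo_tool(increments=[[1.2, -4.6, 0, 0, 0, 0, 1], [1.2, -4.6, 0, 0, 0, 0, 1], [1.2, -4.6, 0, 0, 0, 0, 1], [1.2, -4.4, 0, 0, 0, 0, 1], [0.8, -2.0, 0, 0, 0, 0, 1]])

```text
clock: 55.05
position: [0.5084, 0.0565, 0.2648]
ee_rot: [-0.001, 1.0, 0.017, -0.002]
contact_force: [-0.0, -0.8, -2.5]
width: 0.0368
gripper_force: 31.4
```

>>> servo_tool(increments=[[0, -0.8, 0, 0, 0, 0, 1], [0, 0, 0, 0, 0, 0, 1], [0, 0, 1, 0, 0, 0, 1], [0, 0, 1, 0, 0, 0, 1], [0, 0, 0, 0, 0, 0, 1]])

```text
clock: 55.55
position: [0.5076, 0.0594, 0.2447]
ee_rot: [0.0, 1.0, 0.014, -0.002]
contact_force: [-0.4, -0.0, -3.2]
width: 0.0369
gripper_force: 31.4
```

```bash
python3 - <<'E'
from h import *
print(rel([.509,.0625,.155]))
E
```

```text
(array([ 0.19, -0.31,  8.97]), np.float64(1.63))
```

>>> servo_tool(increments=[[0, -0.2, 1.5, 0, 0, 0, 1], [0, 0, 1.5, 0, 0, 0, 1], [0, 0, 1.0, 0, 0, 0, 1], [0, 0, 1.0, 0, 0, 0, 1], [0, 0, 1.0, 0, 0, 0, 1]])

```text
clock: 56.05
position: [0.5095, 0.0622, 0.1865]
ee_rot: [0.0, 1.0, 0.015, 0.0]
contact_force: [-0.0, 0.0, -2.5]
width: 0.0375
gripper_force: 31.5
```

>>> servo_tool(increments=[[0, 0, 1.0, 0, 0, 0, 1], [0, 0, 1.0, 0, 0, 0, 1], [0, 0, 0.4, 0, 0, 0, 1], [0, 0, 0.3, 0, 0, 0, 1], [0, 0, 0, 0, 0, 0, 1]])

```text
clock: 56.55
position: [0.5093, 0.0626, 0.1597]
ee_rot: [0.0, 1.0, 0.015, -0.0]
contact_force: [0.8, 0.2, -2.5]
width: 0.0368
gripper_force: 31.5
```

>>> servo_tool(increments=[[0, 0, 0.2, 0, 0, 0, 1], [0, 0, 0, 0, 0, 0, 1], [0, 0, 0, 0, 0, 0, 1], [0, 0, 0, 0, 0, 0, 1], [0, 0, 0, 0, 0, 0, 1]])

```text
clock: 57.05
position: [0.5094, 0.0626, 0.1581]
ee_rot: [0.0, 1.0, 0.015, 0.0]
contact_force: [-0.2, -0.5, -2.7]
width: 0.0373
gripper_force: 31.5
```

>>> servo_tool(increments=[[0, 0, 0.2, 0, 0, 0, 1], [0, 0, 0.1, 0, 0, 0, 1], [0, 0, 0, 0, 0, 0, 1], [0, 0, 0, 0, 0, 0, 1], [0, 0, 0, 0, 0, 0, 1]])

```text
clock: 57.55
position: [0.5093, 0.0626, 0.1549]
ee_rot: [0.0, 1.0, 0.015, -0.0]
contact_force: [-0.1, 0.4, -2.4]
width: 0.0372
gripper_force: 31.5
```

>>> servo_tool(increments=[[0, 0, 0, 0, 0, 0, -0.3], [0, 0, 0, 0, 0, 0, -0.3], [0, 0, 0, 0, 0, 0, -0.3], [0, 0, -2, 0, 0, 0, -0.3], [0, 0, -4, 0, 0, 0, -0.3]])

```text
clock: 58.05
position: [0.5071, 0.0626, 0.213]
ee_rot: [-0.0, 1.0, 0.015, -0.004]
contact_force: [0.0, 0.1, -0.0]
width: 0.0553
gripper_force: 0.0
```

>>> servo_tool(increments=[[0, 0, -4, 0, 0, 0, -0.3], [0, 0, -3, 0, 0, 0, -0.3], [-3, 0, 0, 0, 0, 0, 1], [-4, 0, 0, 0, 0, 0, 1], [-4, 0, 0, 0, 0, 0, 1]])

```text
clock: 58.55
position: [0.3984, 0.0592, 0.2852]
ee_rot: [0.0, 1.0, 0.015, 0.0]
contact_force: [0.2, -0.1, 0.1]
width: 0.0121
gripper_force: 0.0
```

```bash
python3 - <<'E'
from h import *
np.set_printoptions(precision=4,suppress=True)
im=[snap(n,n+'13.png') for n in('scene','top')]
d={}
for n in ('scene','top'):
    r=finder.tip_of('start_top',n)
    print(n,[(np.round(q['at'],1),round(q['p'],2)) for q in r[:3]],proj(n,[.4518,.2979,.067]))
    if r: d[n]=r[0]['at']
if len(d)==2: print(tri(d))
print(rel([.4518,.2979,.12]))
for k in finder.tip_of('clamp_pad','scene')[:1]: print('pad',k)
cv2.imwrite('pics/m.png',np.hstack([cv2.resize(im[0][170:310,340:480],(400,400)),cv2.resize(im[1][170:310,180:320],(400,400))])[:,:,::-1])
E
```

```text
scene [(array([413.4, 210.7]), 0.49)] [415.6994 210.0292]
top [(array([203.2, 266.3]), 0.43)] [203.6355 263.9791]
(array([0.4448, 0.2991, 0.0606]), [np.float64(0.0015108082787406686), np.float64(0.0015108082787405757)])
(array([  5.94, -23.7 ,  16.58]), np.float64(1.75))
```

View pics/m.png

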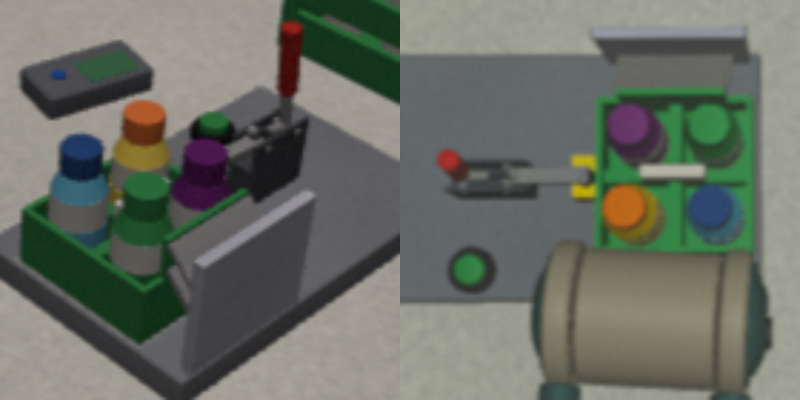

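All four bottles stand in separate compartments and the clamp holds the lug. The button at top crop (469,269) matches the model. Going to press it.

>>> servo_tool(increments=[[1.0, -3.7, 0, 0, 0, 0, 1], [1.0, -4, 0, 0, 0, 0, 1], [1.0, -4, 0, 0, 0, 0, 1], [1.0, -4, 0, 0, 0, 0, 1], [1.0, -4, 0, 0, 0, 0, 1]])

```text
clock: 59.3
position: [0.4451, 0.26, 0.2846]
ee_rot: [0.0, 1.0, 0.015, 0.0]
contact_force: [0.4, -0.9, -0.2]
width: -0.0004
gripper_force: 0.0
```

>>> servo_tool(increments=[[0.9, -4, 0, 0, 0, 0, 1], [0, 0, 3, 0, 0, 0, 1], [0, 0, 4, 0, 0, 0, 1], [0, 0, 4, 0, 0, 0, 1], [0, 0, 4, 0, 0, 0, 1]])

```text
clock: 59.8
position: [0.4526, 0.2989, 0.133]
ee_rot: [-0.0, 1.0, 0.015, 0.001]
contact_force: [-0.3, -0.7, 0.1]
width: -0.0
gripper_force: 0.0
```

>>> servo_tool(increments=[[0, 0, 1.5, 0, 0, 0, 1], [0, 0, 0, 0, 0, 0, 1], [0, 0, 0, 0, 0, 0, 1], [0, 0, 0, 0, 0, 0, 1], [0, 0, 0, 0, 0, 0, 1]])

```text
clock: 60.3
position: [0.4523, 0.2985, 0.1214]
ee_rot: [-0.001, 1.0, 0.015, 0.001]
contact_force: [-0.6, -0.3, 0.1]
width: -0.0002
gripper_force: 0.0
```

```bash
python3 - <<'E'
from h import *
print(rel([.451,.2975,.075]),manip.get_state()['contact_force'])
E
```

```text
(array([-0.15,  0.1 ,  4.64]), np.float64(1.74)) [-0.60900802 -0.28268356  0.0675008 ]
```

>>> servo_tool(increments=[[-0.1, 0, 1.5, 0, 0, 0, 1], [0, 0, 1.5, 0, 0, 0, 1], [0, 0, 0.5, 0, 0, 0, 1], [0, 0, 0, 0, 0, 0, 1], [0, 0, 0, 0, 0, 0, 1]])

```text
clock: 60.8
position: [0.4507, 0.2982, 0.0858]
ee_rot: [-0.0, 1.0, 0.015, 0.001]
contact_force: [0.3, -0.3, 0.6]
width: 0.0003
gripper_force: 0.0
```

>>> servo_tool(increments=[[0, 0, 0.5, 0, 0, 0, 1], [0, 0, 0, 0, 0, 0, 1], [0, 0, 0, 0, 0, 0, 1], [0, 0, 0, 0, 0, 0, 1], [0, 0, 0, 0, 0, 0, 1]])

```text
clock: 61.3
position: [0.4502, 0.2979, 0.0801]
ee_rot: [-0.0, 1.0, 0.015, 0.0]
contact_force: [0.8, -0.2, -0.4]
width: 0.0
gripper_force: 0.0
```

>>> servo_tool(increments=[[0, 0, 0.5, 0, 0, 0, 1], [0, 0, 0, 0, 0, 0, 1], [0, 0, 0, 0, 0, 0, 1], [0, 0, 0, 0, 0, 0, 1], [0, 0, 0, 0, 0, 0, 1]])

```text
clock: 61.8
position: [0.4502, 0.2979, 0.075]
ee_rot: [0.0, 1.0, 0.015, 0.0]
contact_force: [0.5, 0.1, 0.4]
width: 0.0001
gripper_force: 0.0
```

>>> servo_tool(increments=[[0, 0, 0.4, 0, 0, 0, 1], [0, 0, 0, 0, 0, 0, 1], [0, 0, 0, 0, 0, 0, 1], [0, 0, 0, 0, 0, 0, 1], [0, 0, 0, 0, 0, 0, 1]])

```text
clock: 62.3
position: [0.4502, 0.2979, 0.071]
ee_rot: [-0.0, 1.0, 0.015, 0.0]
contact_force: [-0.6, 0.1, 0.0]
width: 0.0
gripper_force: 0.0
```

>>> servo_tool(increments=[[0, 0, 0.4, 0, 0, 0, 1], [0, 0, 0, 0, 0, 0, 1], [0, 0, 0, 0, 0, 0, 1], [0, 0, 0, 0, 0, 0, 1], [0, 0, 0, 0, 0, 0, 1]])

```text
clock: 62.8
position: [0.4505, 0.2981, 0.0672]
ee_rot: [-0.0, 1.0, 0.015, 0.0]
contact_force: [0.2, 1.2, 4.1]
width: 0.0002
gripper_force: 1.5
```

>>> servo_tool(increments=[[0, 0, 0.3, 0, 0, 0, 1], [0, 0, 0, 0, 0, 0, 1], [0, 0, 0, 0, 0, 0, 1], [0, 0, 0, 0, 0, 0, 1], [0, 0, 0, 0, 0, 0, 1]])

```text
clock: 63.3
position: [0.4505, 0.2981, 0.0641]
ee_rot: [-0.0, 1.0, 0.015, 0.0]
contact_force: [-0.1, 0.3, 5.2]
width: 0.0002
gripper_force: 2.4
```

>>> servo_tool(increments=[[0, 0, 0.2, 0, 0, 0, 1], [0, 0, 0, 0, 0, 0, 1], [0, 0, 0, 0, 0, 0, 1], [0, 0, 0, 0, 0, 0, 1], [0, 0, 0, 0, 0, 0, 1]])

```text
clock: 63.8
position: [0.4505, 0.2981, 0.0638]
ee_rot: [-0.0, 1.0, 0.015, 0.001]
contact_force: [-1.6, -0.7, 18.0]
width: 0.0001
gripper_force: 8.3
```

The button has bottomed out (18 N). Retract and take a last look.

>>> servo_tool(increments=[[0, 0, -1, 0, 0, 0, 1], [0, 0, -3, 0, 0, 0, 1], [0, 0, -4, 0, 0, 0, 1], [0, 0, -4, 0, 0, 0, 1], [0, 0, -4, 0, 0, 0, 1]])

```text
clock: 64.3
position: [0.4488, 0.2972, 0.2224]
ee_rot: [0.001, 1.0, 0.015, -0.002]
contact_force: [0.4, 1.1, -0.6]
width: -0.0002
gripper_force: 0.0
```

>>> servo_tool(increments=[[-2, 0, 0, 0, 0, 0, 1], [-3, 0, 0, 0, 0, 0, 1], [0, 0, 0, 0, 0, 0, 1], [0, 0, 0, 0, 0, 0, 1], [0, 0, 0, 0, 0, 0, 1]])

```text
clock: 64.8
position: [0.4005, 0.2963, 0.2214]
ee_rot: [0.0, 1.0, 0.015, -0.0]
contact_force: [1.3, 0.6, 0.3]
width: 0.0001
gripper_force: 0.0
```

```bash
python3 - <<'E'
from h import *
s=snap('scene','n.png')
print(np.abs(s[170:310,340:480].astype(int)-cv2.imread('pics/scene13.png')[170:310,340:480,::-1]).max(2).__gt__(60).sum(), manip.get_state()['position'])
print([(np.round(q['box']),round(q['p'],2)) for q in finder.silhouettes('bottle0','scene')])
print(manip.sign_off())
E
```

```text
0 [0.40067052 0.29628801 0.2214721 ]
[(array([368., 237.,  23.,  36.]), 0.95), (array([409., 234.,  16.,  31.]), 0.95), (array([388., 248.,  22.,  41.]), 0.66), (array([387., 225.,  20.,  36.]), 0.6)]
the job is handed in; nothing more can be done
None
```

I handed the job in at about 65 s: the rack is docked and clamped, all four bottles stand upright in their own compartments, and the start button was pressed right down; the sign-off gave no verdict.

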